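Carry a sugar plaque on a flat lifter into a press mould and press it home

ROBOT

A 6-joint arm with a two-finger parallel gripper is mounted at the origin on the work surface. World frame = base frame: x ahead of the robot, y to its left, z up, the work surface at z = 0. Lengths are in m, angles in rad, forces in N, time in s.
With the tool pointing down it reaches from about 0.25 to 0.725 m from the base axis. Payload 9.7 kg.
Tool frame: the origin (TCP) lies at the very end of the fingers, on their centre line; the grasp point (between the pads) lies 19 mm behind it; z points along the fingers, y is the direction in which the jaws open and shut (so a half turn about z gives the same grasp; the last joint's range is limited). The gripper opens to 85 mm and grips with 20 to 120 N. Pads are 22 mm wide; open, the fingers measure 114 mm over their backs; the gripper's body (76 mm by 85 mm) begins 54 mm behind the grasp point. The pads swing forward as they close: fully open they stand 13 mm farther back than shut.
Start: joints at [0, 0.087, 0.176, 1.66, 0, 1.571], TCP at [0.55, -0, 0.231] pointing down, gripper open.
Joint ranges: [-3.13, 3.13], [-0.85, 1.81], [-1.15, 1.24], [-2.2, 2.28], [-1.44, 1.52], [-3.14, 3.14]. Speed limits (rad/s): [2.22, 2.22, 2.57, 3.14, 3.14, 3.14].

INTERFACE

Orientations are given as a rotation vector (axis times angle).
In Python, from bench import readout, viewer, manip gives the robot as it stands.
- The arm moves only by the tool move_arm, never from a script. Its argument "targets" is a list of rows, each a list of 3 entries, a list of its own where there are three numbers: the turn, a rotation vector about the tool's x, y, z scaled (see below), then the shift along the tool's x, y, z scaled (see below), then the opening, from 0 (shut) to 1 (fully open). A call has 1 to 10 rows; each row is the pose to reach, as a shift and turn from the pose measured when the call began, along the tool's axes at that moment; what a row does not reach only later rows make up. The controller multiplies each number of a shift by 500 mm and each number of a turn by 120 degrees. A row lasts 1/8 s, in which the tool goes at most 62.5 mm and 10.7 degrees, less where a joint would pass 70% of its speed; a pose out of reach is approached as far as the arm can. A call with a number of a shift or a turn outside -1 to 1 is refused whole. A call with a gripper value outside its range is refused whole. The fingers move at their own pace and stop on an object; "grip_force" is the grip in N (left out, the last holds). Time passes only in rows, so rows that repeat a pose let the fingers close. It gives the time, the measured TCP pose, the force and the opening at its end, in the units of the state.
- readout.sense(): the state, without advancing time (a new reading comes with each control period).
- viewer.capture(name): name is "scene" or "side" or "wrist"; returns the picture (400x640x3 uint8, blue, green, red); there is no depth.
- viewer.camera_info(name): a dict with "vertical_fov" (degrees; the focal length in pixels is half the picture's height over the tangent of half this angle, whatever the lens; pixels are square), "cx", "cy" (the principal point, pixels), "extrinsics" (4x4, takes a point from world to camera coordinates); the wrist camera has in their place "hand_eye" (4x4, takes a point from camera to tool coordinates, whose origin is the TCP and whose axes are the flange's). Camera axes: x right, y down, z forward; pixel columns grow to the right and rows downward; lengths in m; the calibration is good to about 2 mm. A picture is of the moment at which its call begins: read the wrist's pose just before it. camera_info takes no time and is no camera call.
- manip.finish_job(): hands the job in, once; it reports no verdict.
The state is a dict: "time": time; "joint_pos": joint angles; "joint_velocities": joint speeds; "tau": joint torques, N m; "position": TCP position; "orientation": TCP orientation; "contact_force": force on the tool from outside, world axes, zero at the start; "ft_torque": the same for the moment, N m; "finger_gap": finger opening in m.
Only numpy, scipy, OpenCV 4.12 (cv2) and the standard library are available. Lean on these libraries where they do the work, as an engineer would, in place of code of your own. Each camera call takes 0.05 s, during which the arm holds its last target.

TASK

The pink sugar plaque lies loose on the blade of the flat lifter: take the lifter by its handle, carry the plaque level, without touching it with the fingers, and lower it gently into the teal press mould so that it lies on the yellow ejector inside the collar; then draw the blade out from under it and lay the lifter back down flat on the blue mat. Then press the plaque straight down with the fingers until the ejector is felt to sit on its stop, and hold it there a moment with about 15 N (less than 12 N does not seat it, 22 N cracks it). Leave the figurine, jar and green block alone.

Things in the scene. Friction and masses are not known exactly. Their poses are not given: they have to be found in the camera images.
- plaque: Hard pink sugar disc with cream centre, 64 mm diameter, 8 mm thick, about 60 g; cracks when squeezed with 22 N. Origin: centre of its underside, z up. At the start it lies loose on the lifter's blade, its centre about 75 mm ahead of the lifter's origin (varies by 5 mm along, 3 mm across). It slides off or tips if the blade is tilted or jerked.
- lifter: Flat steel lifter, 120 g. Blade 110 x 26 x 4 mm (x from -15 to +95 mm). Near its rear stands a black upright handle block, 30 mm long in x, 14 mm thick in y, 4 to 54 mm above the underside; grip it from above across y, some 35 mm above the underside. Origin: underside of the blade below the handle's middle; x points to the blade's nose, z up.
- mat: Blue mat fixed on the table, 160 mm (x) by 130 mm (y), 2 mm thick; the lifter lies on it at the start and is parked on it again. Origin: centre of its underside (table height), z up.
- mould: Teal press mould, fixed; a grey foot raises its origin 0 to 20 mm above the table. Origin: on its axis, underside of the teal base (100 mm diameter, 18 mm high); z up, -x its front. A round collar (70 mm inside, 86 outside) rises to 62 mm above the origin, then flares to 78 mm inside, 90 outside at 68 mm. It holds a yellow ejector that carries the plaque.
- slot (a point): Mid-bottom of the collar's front slot, 39 mm in front (-x) of the mould's axis, 18 mm above the mould's origin. The slot is open at the top, about 46 mm wide. Behind it a 40 mm wide groove runs along x between the ejector's two ledges, its floor fixed at this same height: the lifter's blade goes down into it, below the plaque, and leaves through the slot (-x).
- seat (a point): On the mould's axis, 42 mm above its origin. Ejector: two level ledges, 20 to 29.5 mm either side of the axis, carry the plaque. They start 12 mm below to 16 mm above this point and slide down with about 5 N drag, staying where left, to a hard stop. The stop is 0 to 14 mm below this point (not measured): feel for it, the force climbs there.
- figurine: Bystander: yellow sugar figurine, 44 mm in diameter and 67 mm high; origin at the centre of its underside.
- paste_jar: Bystander: closed red jar with white lid, 56 mm in diameter, 60 mm high; origin at the centre of its underside.
- green_block: Bystander: green sugar block 35 x 35 x 30 mm; origin at the centre of its underside.
Mind the look-alikes: they are no part of the job. What is meant by the lifter is not orange, and is the smaller of those in its own colour. Of the things that look like the mat, the larger one is meant.

How it is judged:
By the outcome, as a careful person would: the job done as asked, in the order asked, and still so for the second after the job is handed in, with the robot touching nothing.
It also fails if it takes over 72 s, if anything falls off the work surface, if the arm or the gripper's body presses on something with over 40 N, if the wrist force passes 120 N, or if a joint passes its speed limit or range.

## Working session

There is one attempt and no reset: what is moved stays moved. The work goes in short steps, Python scripts to look and compute and a tool call to move; the robot and the scene stay as the last step left them, time stands still between calls to the robot, and variables do not carry over. Pictures are saved under pics/ and viewed, and the job is handed in when it is done.

Besides the shell and the picture viewer there is one more tool, called by a JSON object that holds its "fn" and its "kwargs". move_arm: Moves the arm, as the interface text tells. Its arguments: {"type":"object","properties":{"targets":{"type":"array","items":{"type":"array"}},"grip_force":{"type":"number"}},"required":["targets"]}

```bash
ls; mkdir -p pics; python3 - <<'E'
from bench import readout, viewer
import cv2, numpy as np
np.set_printoptions(precision=4,suppress=True)
print(readout.sense())
for n in ["scene","side","wrist"]:
    cv2.imwrite(f"pics/{n}0.png",viewer.capture(n)); print(n,viewer.camera_info(n))
E
```

```text
pics
{'time': 0.0, 'joint_pos': array([0.    , 0.0874, 0.1751, 1.6598, 0.    , 1.5708]), 'joint_velocities': array([ 0.0003, -0.0013,  0.0017, -0.0007,  0.0002,  0.0012]), 'tau': array([  0.0008, -52.0392,  46.4803,   0.0164,   0.    ,  -0.0001]), 'position': array([0.5498, 0.    , 0.2306]), 'orientation': array([-2.2208, -2.2208,  0.0015]), 'contact_force': array([ 0.2115, -0.2415, -0.9398]), 'ft_torque': array([-0.0219,  0.0254, -0.0324]), 'finger_gap': 0.085179994817724}
scene {'vertical_fov': 54.559845636941034, 'cx': 326.33190444045897, 'cy': 191.85370804440302, 'extrinsics': array([[-0.6642,  0.7472, -0.0238,  0.3562],
       [ 0.4118,  0.3391, -0.8458, -0.1948],
       [-0.6239, -0.5716, -0.5329,  1.1204],
       [ 0.    ,  0.    ,  0.    ,  1.    ]])}
side {'vertical_fov': 44.82963772365915, 'cx': 316.4345015255501, 'cy': 206.24170322253832, 'extrinsics': array([[-0.8081, -0.589 ,  0.011 ,  0.5224],
       [-0.3355,  0.4447, -0.8305,  0.2481],
       [ 0.4843, -0.6748, -0.5569,  0.9052],
       [ 0.    ,  0.    ,  0.    ,  1.    ]])}
wrist {'vertical_fov': 62.99085435814971, 'cx': 324.1003250947793, 'cy': 203.34720752313032, 'hand_eye': array([[-0.0023, -0.9639, -0.2663,  0.0672],
       [ 1.    , -0.0019, -0.0015, -0.0007],
       [ 0.0009, -0.2663,  0.9639, -0.1422],
       [ 0.    ,  0.    ,  0.    ,  1.    ]])}
```

View pics/scene0.png

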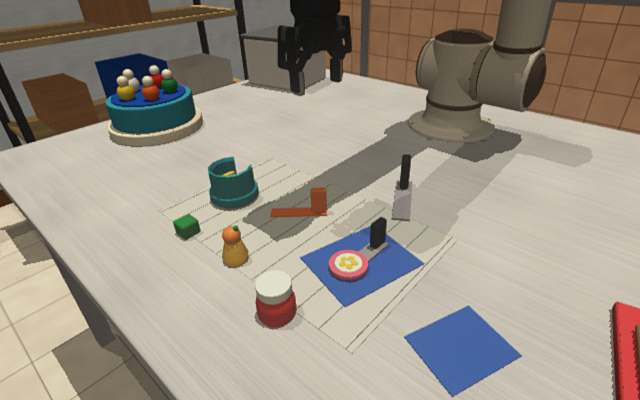

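View pics/side0.png

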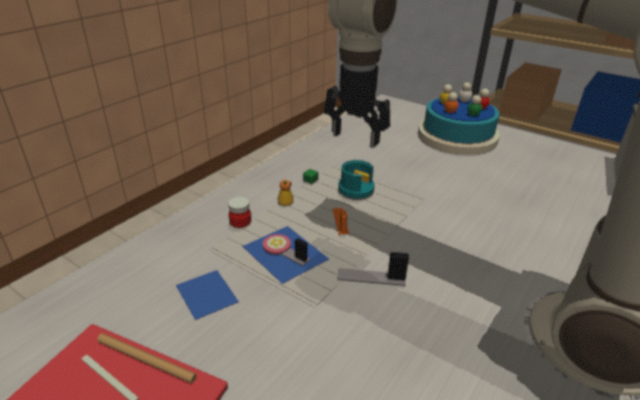

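View pics/wrist0.png

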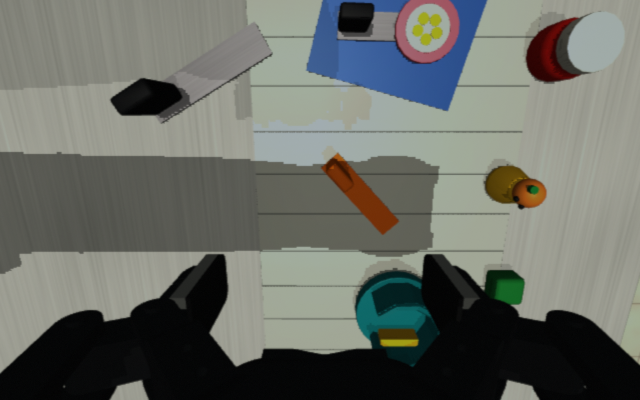

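```bash
cat > h.py <<'E'
import numpy as np, cv2
from scipy.spatial.transform import Rotation as R
from bench import readout, viewer
np.set_printoptions(precision=4,suppress=True)
def pose(s):
    T=np.eye(4); T[:3,:3]=R.from_rotvec(s['orientation']).as_matrix(); T[:3,3]=s['position']; return T
def c2w(n,s=None):
    i=viewer.camera_info(n)
    return pose(s)@i['hand_eye'] if n=='wrist' else np.linalg.inv(i['extrinsics'])
def foc(n): return 200/np.tan(np.radians(viewer.camera_info(n)['vertical_fov']/2))
def ray(n,px,T):
    i=viewer.camera_info(n); f=foc(n)
    d=T[:3,:3]@np.array([(px[0]-i['cx'])/f,(px[1]-i['cy'])/f,1]); return T[:3,3],d/np.linalg.norm(d)
def onz(n,px,z,T):
    o,d=ray(n,px,T); return o+d*(z-o[2])/d[2]
def proj(n,p,T):
    i=viewer.camera_info(n); f=foc(n); q=np.linalg.inv(T)@np.append(p,1)
    return np.array([f*q[0]/q[2]+i['cx'],f*q[1]/q[2]+i['cy']])
def tri(rays):
    A=np.zeros((3,3));b=np.zeros(3)
    for o,d in rays:
        P=np.eye(3)-np.outer(d,d);A+=P;b+=P@o
    p=np.linalg.solve(A,b); return p,[np.linalg.norm((np.eye(3)-np.outer(d,d))@(p-o)) for o,d in rays]
E
python3 - <<'E'
from h import *
s=readout.sense();T=c2w('wrist',s)
print('handle top',onz('wrist',(357,17),.056,T),'plaque',onz('wrist',(427,28),.014,T),'mould',onz('wrist',(400,310),.05,T))
for n,rois in (('scene',[(195,140,290,215),(310,200,440,300)]),('side',[(325,145,390,205),(240,220,340,285)])):
    im=cv2.imread(f'pics/{n}0.png')
    for k,(a,b,c,d) in enumerate(rois):
        cv2.imwrite(f'pics/{n}z{k}.png',cv2.resize(im[b:d,a:c],None,fx=6,fy=6,interpolation=cv2.INTER_CUBIC))
a=cv2.imread('pics/scenez0.png');b=cv2.imread('pics/sidez0.png');print(a.shape,b.shape)
E
```

```text
handle top [0.5774 0.1477 0.056 ] plaque [0.6509 0.1484 0.014 ] mould [ 0.6337 -0.147   0.05  ]
(450, 570, 3) (360, 390, 3)
```

View pics/scenez0.png

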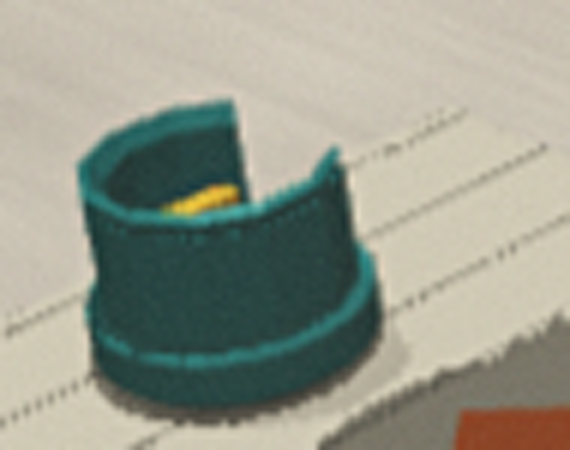

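View pics/sidez0.png

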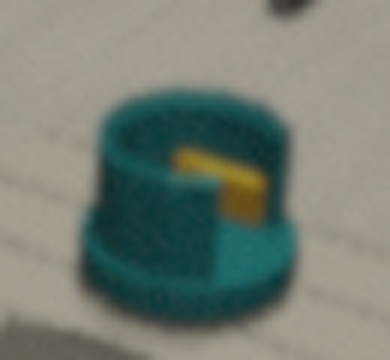

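{"fn": "move_arm", "kwargs": {"targets": [[[0, 0, 0], [-0.07, 0.06, 0], 1], [[0, 0, 0], [-0.14, 0.12, 0], 1], [[0, 0, 0], [-0.2, 0.17, 0], 1], [[0, 0, 0], [-0.2, 0.17, 0], 1], [[0, 0, 0], [-0.2, 0.17, 0], 1], [[0, 0, 0], [-0.2, 0.17, 0], 1]]}}

```text
time: 0.9
position: [0.6344, -0.0992, 0.2311]
orientation: [-2.22, -2.222, 0.001]
contact_force: [-0.1, -0.0, 0.4]
finger_gap: 0.0849
```

```bash
cat > shot.py <<'E'
import sys
from h import *
n=sys.argv[1]; s=readout.sense(); im=viewer.capture('wrist')
cv2.imwrite(f'pics/{n}.png',im); np.save(f'pics/{n}.npy',pose(s)@viewer.camera_info('wrist')['hand_eye'])
print(s['time'],s['position'],s['orientation'],s['contact_force'])
E
python3 shot.py w1
```

```text
0.9 [ 0.6344 -0.0992  0.2311] [-2.2202 -2.2219  0.0007] [-0.1385 -0.0384  0.3598]
```

View pics/w1.png

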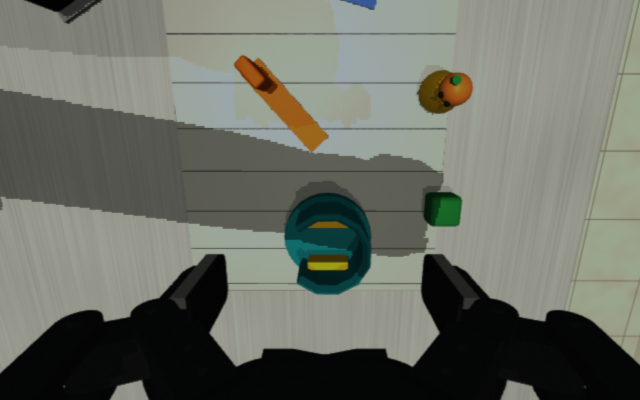

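{"fn": "move_arm", "kwargs": {"targets": [[[0, 0, 0], [-0.09, 0, 0.0], 1], [[0, 0, 0], [-0.18, 0, 0.0], 1], [[0, 0, 0], [-0.18, 0, 0], 1], [[0, 0, 0], [-0.18, 0, 0], 1], [[0, 0, 0], [-0.18, 0, 0], 1]]}}

```text
time: 1.58
position: [0.6346, -0.188, 0.2316]
orientation: [-2.219, -2.224, 0.0]
contact_force: [-0.2, -1.0, 0.3]
finger_gap: 0.0852
```

```bash
python3 shot.py w2; python3 - <<'E'
import cv2
for n,(a,b,c,d) in (('w1',(270,180,390,305)),('w2',(270,80,390,205))):
    im=cv2.imread(f'pics/{n}.png'); cv2.imwrite(f'pics/{n}z.png',cv2.resize(im[b:d,a:c],None,fx=4.8,fy=4.8,interpolation=cv2.INTER_CUBIC))
E
```

```text
1.575 [ 0.6346 -0.188   0.2316] [-2.2189 -2.2239  0.    ] [-0.1687 -1.0302  0.3477]
```

View pics/w1z.png

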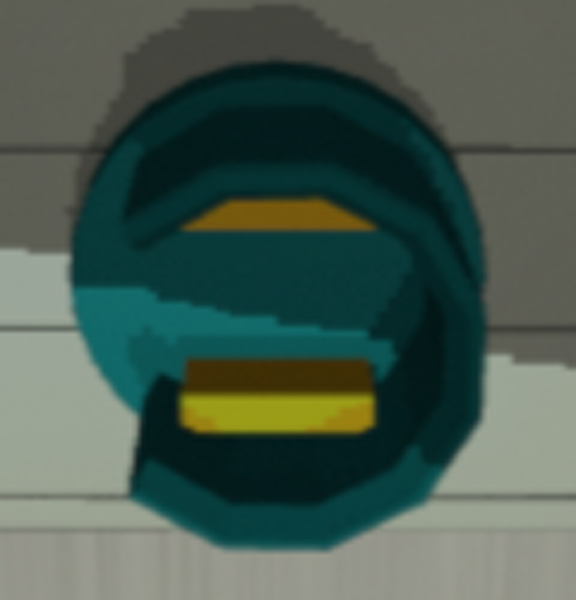

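View pics/w2z.png

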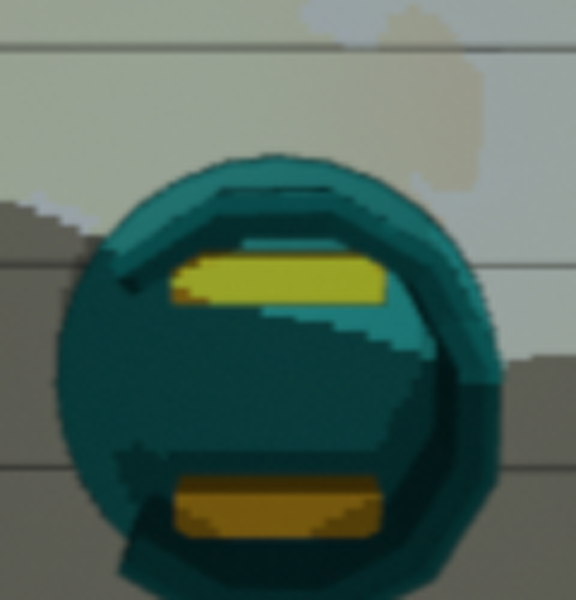

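```bash
python3 - <<'E'
from h import *
T1=np.load('pics/w1.npy');T2=np.load('pics/w2.npy')
u=lambda n,x,y: (270+(x+.5)/4.8-.5,(180 if n==1 else 80)+(y+.5)/4.8-.5)
# -y ledge inner edge, left and right; +y ledge
A=[((180,395),(173,492)),((375,395),(383,492)),((180,230),(170,303)),((377,230),(385,303))]
for a,b in A:
    print(tri([ray('wrist',u(1,*a),T1),ray('wrist',u(2,*b),T2)]))
E
cat > msk.py <<'E'
E
python3 - <<'E'
from h import *
# ledge planes: by separation 40mm
T1=np.load('pics/w1.npy');T2=np.load('pics/w2.npy')
for k,T,rp,rm in ((1,T1,227.9,262.3),(2,T2,142.9,182.5)):
    for z in (.05,.06,.07):
        p=onz('wrist',(328,rp),z,T);m=onz('wrist',(328,rm),z,T);print(k,z,p,m,p[1]-m[1])
E
```

```text
(array([ 0.6144, -0.1889,  0.0462]), [np.float64(7.418520979871372e-05), np.float64(7.418520979867193e-05)])
(array([ 0.659 , -0.1888,  0.0464]), [np.float64(0.0002317548374847057), np.float64(0.00023175483748489716)])
(array([ 0.6147, -0.1491,  0.0459]), [np.float64(0.00024103869205654118), np.float64(0.00024103869205658267)])
(array([ 0.6587, -0.1491,  0.0461]), [np.float64(0.00016181278782111602), np.float64(0.00016181278782133692)])
1 0.05 [ 0.6371 -0.1481  0.05  ] [ 0.6372 -0.1875  0.05  ] 0.039414352548599485
1 0.06 [ 0.637  -0.1445  0.06  ] [ 0.6371 -0.1827  0.06  ] 0.0381952437351204
1 0.07 [ 0.6369 -0.1409  0.07  ] [ 0.637  -0.1779  0.07  ] 0.036976134921641285
2 0.05 [ 0.6372 -0.1489  0.05  ] [ 0.6373 -0.1885  0.05  ] 0.039527446443304554
2 0.06 [ 0.6371 -0.1481  0.06  ] [ 0.6372 -0.1864  0.06  ] 0.03830681189693322
2 0.07 [ 0.637  -0.1472  0.07  ] [ 0.6371 -0.1843  0.07  ] 0.03708617735056191
```

{"fn": "move_arm", "kwargs": {"targets": [[[0, 0, 0.08], [0.018, 0, 0], 1], [[0, 0, 0.16], [0.036, 0, 0], 1], [[0, 0, 0.24], [0.036, 0, 0], 1]]}}

```text
time: 2.0
position: [0.6347, -0.1685, 0.2319]
orientation: [2.705, 1.597, 0.0]
contact_force: [-0.3, 0.3, -1.1]
finger_gap: 0.0857
```

```bash
python3 -c "
from h import *
s=readout.sense();print(s['joint_pos'],pose(s))"
```

```text
[-0.2595  0.3597  0.4993  1.7101  0.0001  1.8152] [[ 0.4829  0.8757  0.0003  0.6347]
 [ 0.8757 -0.4829  0.     -0.1685]
 [ 0.0002  0.0002 -1.      0.2319]
 [ 0.      0.      0.      1.    ]]
```

{"fn": "move_arm", "kwargs": {"targets": [[[0, 0, 0.085], [0, 0, 0], 1], [[0, 0, 0.17], [0, 0, 0], 1], [[0, 0, 0.255], [0, 0, 0], 1], [[0, 0, 0.34], [0, 0, 0], 1], [[0, 0, 0.42], [0, 0, 0], 1], [[0, 0, 0.5], [0, 0, 0], 1], [[0, 0, 0.5], [0, 0, 0], 1], [[0, 0, 0.5], [0, 0, 0], 1], [[0, 0, 0.5], [0, 0, 0], 1]]}}

```text
time: 3.12
position: [0.6348, -0.1683, 0.2319]
orientation: [-3.141, -0.035, -0.001]
contact_force: [0.4, -0.9, -0.2]
finger_gap: 0.0854
```

```bash
python3 shot.py w3
```

```text
3.125 [ 0.6348 -0.1683  0.2319] [-3.1414 -0.0346 -0.0005] [ 0.366  -0.93   -0.1867]
```

View pics/w3.png

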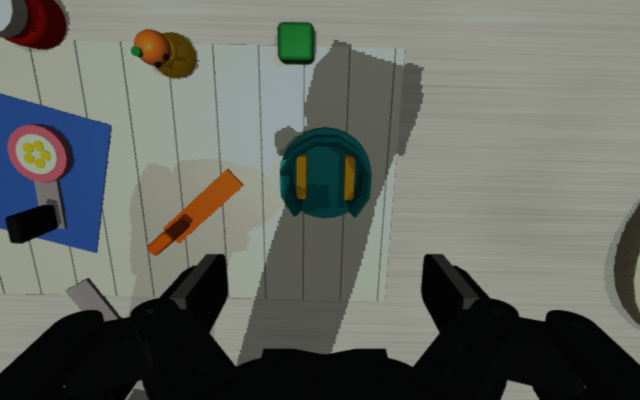

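```bash
python3 - <<'E'
import cv2
im=cv2.imread('pics/w3.png')[115:235,265:385]; im=cv2.convertScaleAbs(im,alpha=1.6)
cv2.imwrite('pics/w3z.png',cv2.resize(im,None,fx=5,fy=5,interpolation=cv2.INTER_CUBIC))
E
```

```text
(no output)
```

View pics/w3z.png

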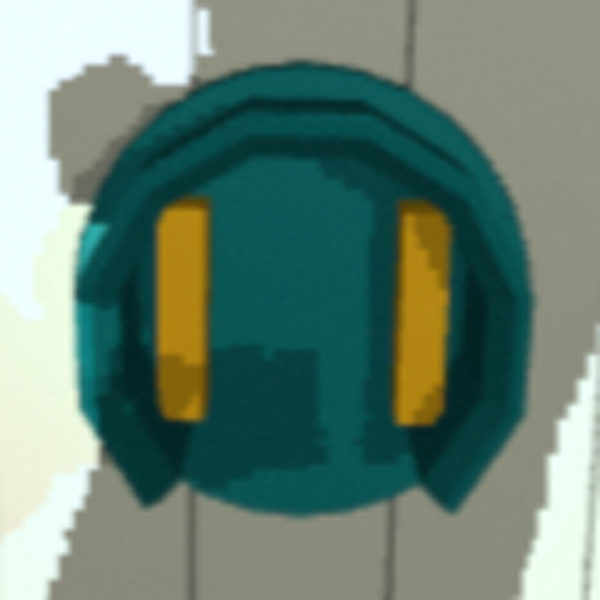

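```bash
python3 - <<'E'
from h import *
T1=np.load('pics/w1.npy');T2=np.load('pics/w2.npy');T3=np.load('pics/w3.npy')
u=lambda x,y:(265+(x+.5)/5-.5,115+(y+.5)/5-.5)
print('yaw3',np.degrees(np.arctan2(T3[1,0],T3[0,0])))
c={k:np.array([onz('wrist',u(*p),.046,T3) for p in v]) for k,v in dict(L=[(210,202),(208,421)],Rr=[(400,205),(394,425)]).items()}
print(c)
print('centre3',(c['L'].mean(0)+c['Rr'].mean(0))/2,'sep',c['L'].mean(0)-c['Rr'].mean(0))
for z in (.018,.024,.03,.036): print('base front x',z,onz('wrist',u(300,515),z,T3),'back',onz('wrist',u(300,62),z,T3))
u1=lambda x,y:(270+(x+.5)/4.8-.5,180+(y+.5)/4.8-.5)
u2=lambda x,y:(270+(x+.5)/4.8-.5,80+(y+.5)/4.8-.5)
for z in (0,.018,.024,.03,.036): print('base left x w1',z,onz('wrist',u1(70,260),z,T1)[0],'w2',onz('wrist',u2(57,380),z,T2)[0])
E
```

```text
yaw3 -88.86941294982132
{'L': array([[ 0.6604, -0.1503,  0.046 ],
       [ 0.615 , -0.1501,  0.046 ]]), 'Rr': array([[ 0.6605, -0.1884,  0.046 ],
       [ 0.6149, -0.1888,  0.046 ]])}
centre3 [ 0.6377 -0.1694  0.046 ] sep [-0.      0.0384  0.    ]
base front x 0.018 [ 0.5858 -0.1698  0.018 ] back [ 0.6869 -0.1678  0.018 ]
base front x 0.024 [ 0.5877 -0.1698  0.024 ] back [ 0.6872 -0.1678  0.024 ]
base front x 0.03 [ 0.5897 -0.1698  0.03  ] back [ 0.6874 -0.1678  0.03  ]
base front x 0.036 [ 0.5916 -0.1697  0.036 ] back [ 0.6877 -0.1678  0.036 ]
base left x w1 0 0.5842913972895666 w2 0.5845475205597135
base left x w1 0.018 0.5866752496836708 w2 0.5869146593930435
base left x w1 0.024 0.5874698671483722 w2 0.5877037056708202
base left x w1 0.03 0.5882644846130737 w2 0.5884927519485968
base left x w1 0.036 0.589059102077775 w2 0.5892817982263735
```

{"fn": "move_arm", "kwargs": {"targets": [[[0, 0, -0.08], [0, -0.08, 0], 1], [[0, 0, -0.16], [-0.01, -0.16, 0], 1], [[0, 0, -0.24], [-0.02, -0.24, 0], 1], [[0, 0, -0.32], [-0.03, -0.33, 0], 1], [[0, 0, -0.4], [-0.04, -0.42, 0], 1], [[0, 0, -0.48], [-0.05, -0.5, 0], 1], [[0, 0, -0.56], [-0.05, -0.58, 0], 1], [[0, 0, -0.64], [-0.05, -0.66, 0], 1], [[0, 0, -0.7], [-0.05, -0.71, 0], 1], [[0, 0, -0.74], [-0.05, -0.71, 0], 1]]}}

```text
time: 4.42
position: [0.6019, 0.1879, 0.2316]
orientation: [-2.213, -2.23, -0.0]
contact_force: [-0.6, -0.2, -0.1]
finger_gap: 0.0855
```

{"fn": "move_arm", "kwargs": {"targets": [[[0, 0, 0], [0, 0, 0], 1], [[0, 0, 0], [0, 0, 0], 1]]}}

```text
time: 4.68
position: [0.6019, 0.1878, 0.2316]
orientation: [-2.215, -2.228, -0.0]
contact_force: [0.0, -0.3, -0.7]
finger_gap: 0.0851
```

```bash
python3 shot.py w4
```

```text
4.675 [0.6019 0.1878 0.2316] [-2.2148 -2.2279 -0.0002] [ 0.0385 -0.2875 -0.6674]
```

View pics/w4.png

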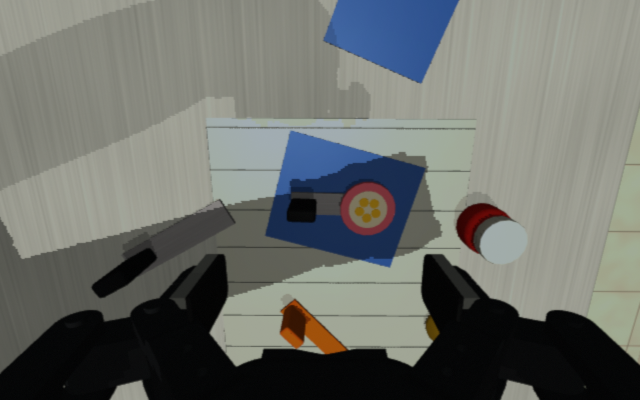

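```bash
python3 - <<'E'
import cv2,numpy as np
im=cv2.imread('pics/w4.png')[120:270,260:435]; im=cv2.convertScaleAbs(im,alpha=1.8)
cv2.imwrite('pics/w4z.png',cv2.resize(im[45:125,15:145],None,fx=6,fy=6,interpolation=cv2.INTER_CUBIC))
E
```

```text
(no output)
```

View pics/w4z.png

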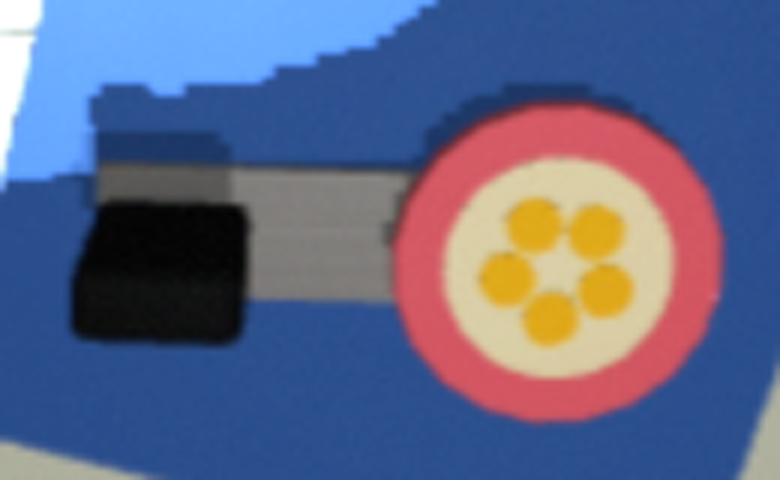

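```bash
python3 - <<'E'
from h import *
T=np.load('pics/w4.npy'); im=cv2.imread('pics/w4.png')
hsv=cv2.cvtColor(im,cv2.COLOR_BGR2HSV)
roi=np.zeros(im.shape[:2],np.uint8); roi[170:245,335:400]=1
def disc(m,lab):
    n,l,st,ct=cv2.connectedComponentsWithStats(m)
    k=1+np.argmax(st[1:,4]); c,_=cv2.findContours((l==k).astype(np.uint8),cv2.RETR_EXTERNAL,cv2.CHAIN_APPROX_NONE)
    pts=np.array([onz('wrist',p[0],.014,T)[:2] for p in c[0]])
    (cx,cy),r=cv2.minEnclosingCircle((pts*1000).astype(np.float32))
    A=np.c_[2*pts,np.ones(len(pts))];x=np.linalg.lstsq(A,(pts**2).sum(1),rcond=None)[0]
    print(lab,st[k],x[:2],'r',np.sqrt(x[2]+x[0]**2+x[1]**2),'mec',cx,cy,r)
h,s,v=cv2.split(hsv)
nb=((h<40)|(h>165))&(roi>0)&(s>40)
disc(nb.astype(np.uint8),'all')
cream=(h>8)&(h<40)&(roi>0)
disc(cream.astype(np.uint8),'cream')
u=lambda x,y:(275+(x+.5)/6-.5,165+(y+.5)/6-.5)
a=onz('wrist',u(97,163),.006,T);b=onz('wrist',u(415,170),.006,T);c=onz('wrist',u(250,299),.006,T);d=onz('wrist',u(395,301),.006,T)
print(a,b,c,d)
print('yaw',np.degrees(np.arctan2(b[1]-a[1],b[0]-a[0])),np.degrees(np.arctan2(d[1]-c[1],d[0]-c[0])))
for p in [(75,335),(240,340),(243,265),(85,265)]: print(onz('wrist',u(*p),.056,T))
for p in [(290,132),(428,168),(390,267),(266,236)]: print('mat',onz('wrist',p,.002,T))
E
```

```text
all [ 340  182   55   53 2306] [0.6501 0.1496] r 0.03123290926212053 mec 650.1107177734375 149.648681640625 32.108333587646484
cream [ 349  191   38   37 1094] [0.6507 0.1485] r 0.02136346527366317 mec 650.7725219726562 148.57418823242188 21.90049934387207
[0.5621 0.1672 0.006 ] [0.6235 0.166  0.006 ] [0.5916 0.1398 0.006 ] [0.6201 0.1395 0.006 ]
yaw -1.077691650142184 -0.6051791078722777
[0.5629 0.1489 0.056 ]
[0.5911 0.1481 0.056 ]
[0.5916 0.1615 0.056 ]
[0.5649 0.1614 0.056 ]
mat [0.5625 0.2346 0.002 ]
mat [0.7198 0.1948 0.002 ]
mat [0.6834 0.0701 0.002 ]
mat [0.5303 0.1108 0.002 ]
```

{"fn": "move_arm", "kwargs": {"targets": [[[0, 0, -0.08], [-0.02, -0.02, 0], 1], [[0, 0, -0.16], [-0.04, -0.03, 0], 1], [[0, 0, -0.24], [-0.068, -0.05, 0.03], 0.6], [[0, 0, -0.32], [-0.068, -0.05, 0.06], 0.6], [[0, 0, -0.4], [-0.068, -0.05, 0.1], 0.6], [[0, 0, -0.48], [-0.068, -0.05, 0.13], 0.6], [[0, 0, -0.56], [-0.068, -0.05, 0.16], 0.6], [[0, 0, -0.64], [-0.068, -0.05, 0.2], 0.6], [[0, 0, -0.7], [-0.068, -0.05, 0.224], 0.6], [[0, 0, -0.74], [-0.068, -0.05, 0.224], 0.6]]}}

```text
time: 5.98
position: [0.5766, 0.1529, 0.1184]
orientation: [-0.021, -3.14, 0.0]
contact_force: [-1.1, 0.7, 0.6]
finger_gap: 0.0509
```

{"fn": "move_arm", "kwargs": {"targets": [[[0, 0, 0], [0, 0, 0], 0.6], [[0, 0, 0], [0, 0, 0], 0.6]]}}

```text
time: 6.22
position: [0.5767, 0.1527, 0.1186]
orientation: [-0.025, -3.14, 0.0]
contact_force: [0.0, 0.2, 0.1]
finger_gap: 0.051
```

```bash
python3 shot.py w5; python3 -c "
from h import *
s=readout.sense();P=pose(s);print(P,np.degrees(np.arctan2(P[1,0],P[0,0])),s['joint_pos'])"
```

```text
6.225 [0.5767 0.1527 0.1186] [-0.0252 -3.14    0.0004] [0.0177 0.214  0.0621]
[[-0.9999  0.0156 -0.0014  0.5767]
 [ 0.0156  0.9999 -0.0002  0.1528]
 [ 0.0014 -0.0002 -1.      0.1186]
 [ 0.      0.      0.      1.    ]] 179.1069892387017 [0.2589 0.1861 0.0687 1.4548 0.0002 0.2745]
```

View pics/w5.png

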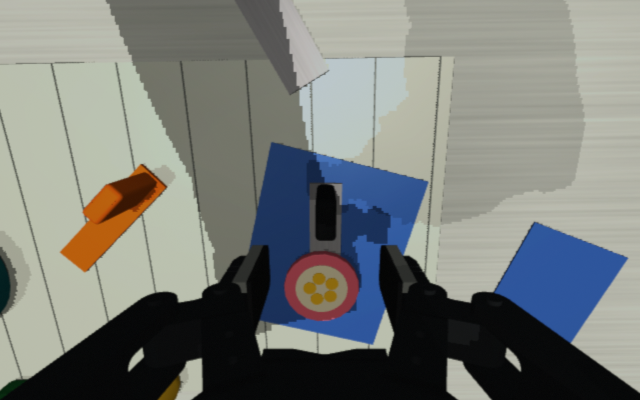

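```bash
python3 - <<'E'
from h import *
T=np.load('pics/w5.npy'); im=cv2.imread('pics/w5.png')
z=cv2.resize(cv2.convertScaleAbs(im[170:330,270:390],alpha=1.6),None,fx=3.7,fy=3.7,interpolation=cv2.INTER_CUBIC);cv2.imwrite('pics/w5z.png',z)
h,s,v=cv2.split(cv2.cvtColor(im,cv2.COLOR_BGR2HSV))
roi=np.zeros(im.shape[:2],bool); roi[235:335,275:368]=1
def disc(m,lab):
    n,l,st,ct=cv2.connectedComponentsWithStats(m.astype(np.uint8)); k=1+np.argmax(st[1:,4]); c,_=cv2.findContours((l==k).astype(np.uint8),cv2.RETR_EXTERNAL,cv2.CHAIN_APPROX_NONE)
    pts=np.array([onz('wrist',p[0],.014,T)[:2] for p in c[0]])
    A=np.c_[2*pts,np.ones(len(pts))];x=np.linalg.lstsq(A,(pts**2).sum(1),rcond=None)[0]
    print(lab,st[k],x[:2],'r',np.sqrt(x[2]+x[0]**2+x[1]**2))
disc(((h<40)|(h>165))&roi&(s>60)&(v>60),'all'); disc((h>8)&(h<40)&roi&(v>60),'cream')
E
```

```text
all [ 284  251   75   70 3683] [0.649  0.1485] r 0.03153078444968501
cream [ 296  266   52   46 1884] [0.651  0.1484] r 0.021447402222470564
```

View pics/w5z.png

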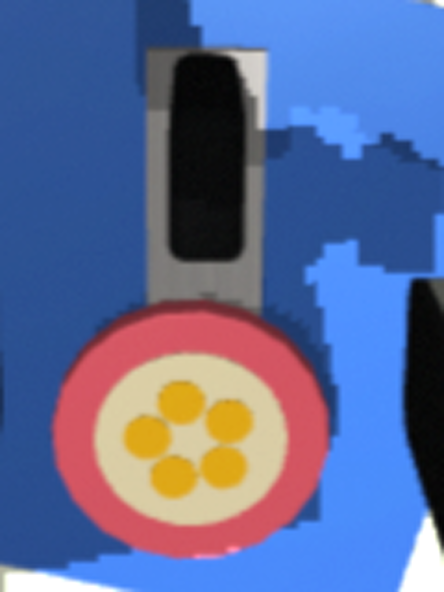

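```bash
python3 - <<'E'
from h import *
T=np.load('pics/w5.npy')
u=lambda x,y:(270+(x+.5)/3.7-.5,170+(y+.5)/3.7-.5)
for p,z in [((147,50),.006),((267,50),.006),((147,295),.006),((263,295),.006),((168,255),.056),((245,255),.056),((180,56),.056),((236,56),.056)]: print(p,onz('wrist',u(*p),z,T))
E
```

```text
(147, 50) [0.5616 0.1408 0.006 ]
(267, 50) [0.5621 0.1666 0.006 ]
(147, 295) [0.6185 0.1391 0.006 ]
(263, 295) [0.6189 0.1655 0.006 ]
(168, 255) [0.5892 0.146  0.056 ]
(245, 255) [0.5894 0.1599 0.056 ]
(180, 56) [0.5524 0.149  0.056 ]
(236, 56) [0.5526 0.1587 0.056 ]
```

{"fn": "move_arm", "kwargs": {"targets": [[[0, 0, 0], [0, 0, 0.05], 0.6], [[0, 0, 0], [0, 0, 0.1], 0.6], [[0, 0, 0], [0, 0, 0.15], 0.6], [[0, 0, 0], [0, 0, 0.18], 0.5], [[0, 0, 0], [0, 0, 0.2], 0.4], [[0, 0, 0], [0, 0, 0.2], 0.35], [[0, 0, 0], [0, 0, 0.2], 0.3], [[0, 0, 0], [0, 0, 0.2], 0.25], [[0, 0, 0], [0, 0, 0.2], 0.22], [[0, 0, 0], [0, 0, 0.2], 0.22]], "grip_force": 40}}

```text
time: 7.52
position: [0.5766, 0.1528, 0.0189]
orientation: [-0.024, -3.14, 0.0]
contact_force: [0.8, -0.8, -0.3]
finger_gap: 0.0185
```

{"fn": "move_arm", "kwargs": {"targets": [[[0, 0, 0], [0, 0, 0], 0.19], [[0, 0, 0], [0, 0, 0], 0.16], [[0, 0, 0], [0, 0, 0], 0.13], [[0, 0, 0], [0, 0, 0], 0.1], [[0, 0, 0], [0, 0, 0], 0.05], [[0, 0, 0], [0, 0, 0], 0.0], [[0, 0, 0], [0, 0, 0], 0.0], [[0, 0, 0], [0, 0, 0], 0.0]]}}

```text
time: 8.52
position: [0.5767, 0.1528, 0.019]
orientation: [-0.024, -3.14, 0.0]
contact_force: [-0.2, 0.7, 3.6]
finger_gap: 0.0132
```

```bash
python3 - <<'E'
from h import *
for n in('scene','side'):
    T=c2w(n); im=viewer.capture(n); c=proj(n,[.61,.15,.02],T).astype(int); print(n,c)
    z=cv2.resize(im[c[1]-50:c[1]+50,c[0]-70:c[0]+70],None,fx=5,fy=5,interpolation=cv2.INTER_CUBIC);cv2.imwrite(f'pics/{n}1.png',z)
s=readout.sense();P=pose(s);print(P,s['contact_force'])
E
```

```text
scene [364 246]
side [290 247]
[[-0.9999  0.0155 -0.001   0.5767]
 [ 0.0155  0.9999 -0.0001  0.1528]
 [ 0.001  -0.0001 -1.      0.019 ]
 [ 0.      0.      0.      1.    ]] [0.0877 2.0427 3.9779]
```

View pics/scene1.png

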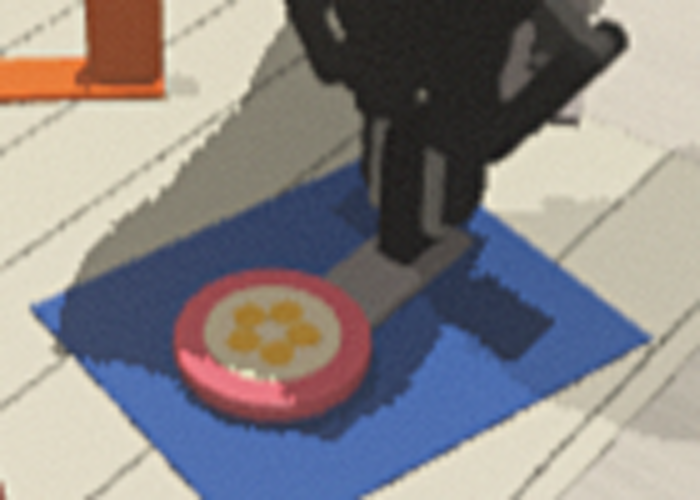

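View pics/side1.png

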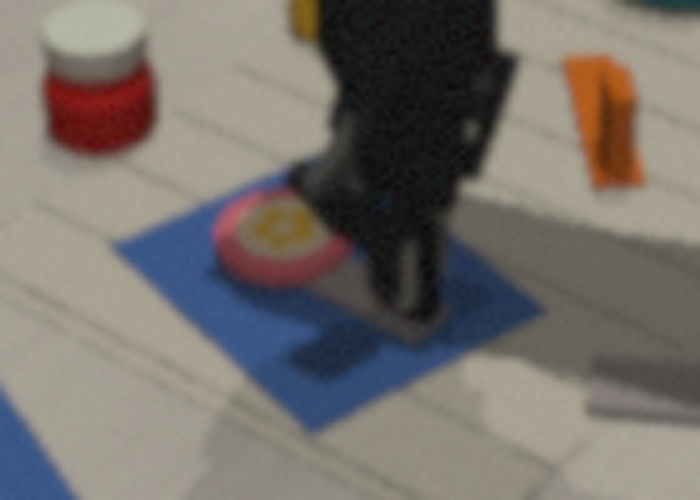

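{"fn": "move_arm", "kwargs": {"targets": [[[0, 0, 0], [0, 0, -0.004], 0], [[0, 0, 0], [0, 0, -0.012], 0], [[0, 0, 0], [0, 0, -0.024], 0], [[0, 0, 0], [0, 0, -0.04], 0], [[0, 0, 0], [0, 0, -0.06], 0], [[0, 0, 0], [0, 0, -0.08], 0], [[0, 0, 0], [0, 0, -0.095], 0], [[0, 0, 0], [0, 0, -0.105], 0], [[0, 0, 0], [0, 0, -0.11], 0], [[0, 0, 0], [0, 0, -0.11], 0]]}}

```text
time: 9.88
position: [0.5767, 0.1528, 0.0739]
orientation: [-0.024, -3.14, 0.0]
contact_force: [0.4, -0.0, -1.7]
finger_gap: 0.0138
```

```bash
cat > look.py <<'E'
import sys
from h import *
tag=sys.argv[1]; p=[float(x) for x in sys.argv[2:5]]
for n in('scene','side'):
    T=c2w(n); im=viewer.capture(n); cv2.imwrite(f'pics/{n}{tag}_full.png',im); c=proj(n,p,T).astype(int); print(n,c)
    x0=max(0,c[0]-70);y0=max(0,c[1]-50)
    z=cv2.resize(im[y0:y0+100,x0:x0+140],None,fx=5,fy=5,interpolation=cv2.INTER_CUBIC);cv2.imwrite(f'pics/{n}{tag}.png',z)
s=readout.sense();P=pose(s);print(s['time'],P,s['contact_force'],s['ft_torque'],s['finger_gap'])
E
python3 look.py 2 .61 .15 .08
```

```text
scene [365 216]
side [289 226]
9.975 [[-0.9999  0.0156 -0.0015  0.5766]
 [ 0.0156  0.9999 -0.0001  0.1528]
 [ 0.0015 -0.0002 -1.      0.0737]
 [ 0.      0.      0.      1.    ]] [ 0.3596 -0.7555 -1.4083] [ 0.0096  0.0401 -0.0262] 0.01376958634261119
```

View pics/scene2.png

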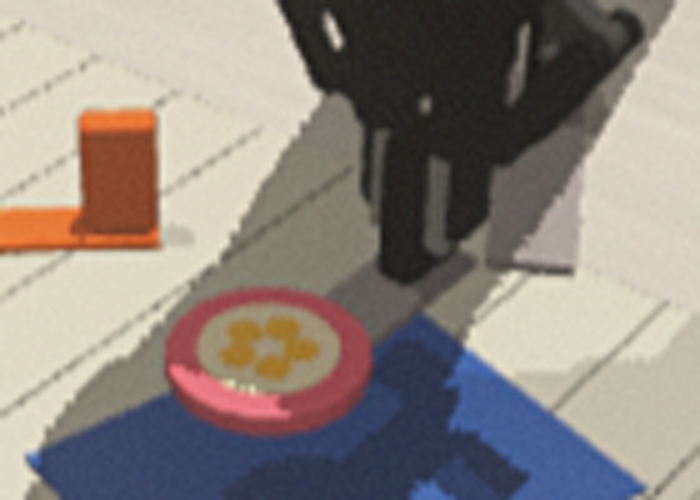

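View pics/side2.png

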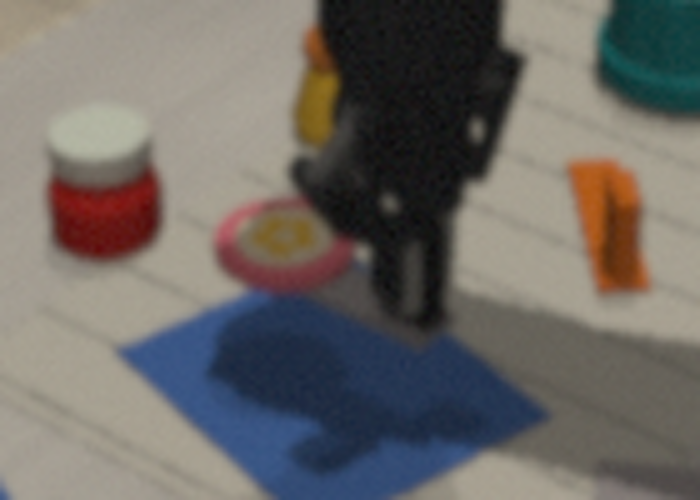

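```bash
cat > plq.py <<'E'
from h import *
def cream(im,roi,n):
    a,b,c,d=roi; s=im[b:d,a:c]; h,sa,v=cv2.split(cv2.cvtColor(s,cv2.COLOR_BGR2HSV))
    m=((((h<8)|(h>165))&(sa>90))).astype(np.uint8)
    cs,hi=cv2.findContours(m,cv2.RETR_CCOMP,cv2.CHAIN_APPROX_NONE)
    # inner hole = cream disc (largest hole)
    k=max([i for i in range(len(cs)) if hi[0][i][3]>=0],key=lambda i:cv2.contourArea(cs[i]))
    e=cv2.fitEllipse(cs[k]); return (e[0][0]+a,e[0][1]+b),e[1]
E
python3 - <<'E'
from plq import *
for tag,o in (('1',{'scene':(294,196),'side':(220,197)}),('2',{'scene':(295,166),'side':(219,176)})):
    rs=[]
    for n in ('scene','side'):
        im=cv2.imread(f'pics/{n}{tag}.png'); im=cv2.resize(im,None,fx=.2*3,fy=.2*3,interpolation=cv2.INTER_AREA)
        try:
            (x,y),e=cream(im,(0,0,im.shape[1]*62//100,im.shape[0]),n)
        except Exception as ex: print(n,ex);continue
        px=(o[n][0]+(x+.5)/3-.5,o[n][1]+(y+.5)/3-.5); T=c2w(n); z=.014+(.0548 if tag=='2' else 0)
        print(tag,n,px,np.array(e)/3,onz(n,px,z,T)); rs.append(ray(n,px,T))
    if len(rs)==2: print(tri(rs))
E
```

```text
1 scene (347.94452412923175, 262.286626180013) [19.5073 27.6792] [0.6522 0.1497 0.014 ]
side max() iterable argument is empty
2 scene (348.1691131591797, 235.34303283691406) [18.5623 29.0874] [0.6521 0.1497 0.0688]
side max() iterable argument is empty
```

```bash
python3 - <<'E'
from plq import *
T=c2w('scene')
im=cv2.imread('pics/scene0.png')
for tag,roi,z in (('scene0',(320,240,375,285),.014),('scene2_full',(320,210,375,265),.0688)):
    im=cv2.imread(f'pics/{tag}.png')[roi[1]:roi[3],roi[0]:roi[2]]; im=cv2.resize(im,None,fx=3,fy=3,interpolation=cv2.INTER_CUBIC)
    (x,y),e=cream(im,(0,0,im.shape[1],im.shape[0]),'scene'); px=(roi[0]+(x+.5)/3-.5,roi[1]+(y+.5)/3-.5); print(px,np.array(e)/3,onz('scene',px,z,T))
E
```

```text
(348.0033009847005, 262.1850077311198) [20.0379 28.3409] [0.6519 0.1496 0.014 ]
(348.1678009033203, 235.34260050455728) [18.5717 29.092 ] [0.6521 0.1497 0.0688]
```

{"fn": "move_arm", "kwargs": {"targets": [[[0, 0, 0], [0, -0.005, -0.01], 0], [[0, 0, 0], [0.001, -0.02, -0.025], 0], [[0, 0, 0], [0.002, -0.045, -0.04], 0], [[0, 0, 0], [0.003, -0.08, -0.055], 0], [[0, 0, 0], [0.005, -0.125, -0.068], 0], [[0, 0, 0], [0.006, -0.175, -0.076], 0], [[0, 0, 0], [0.007, -0.22, -0.08], 0], [[0, 0, 0], [0.008, -0.255, -0.08], 0], [[0, 0, 0], [0.009, -0.28, -0.08], 0], [[0, 0, 0], [0.009, -0.29, -0.08], 0]]}}

```text
time: 11.22
position: [0.5698, 0.0071, 0.1136]
orientation: [-0.026, -3.14, 0.0]
contact_force: [-0.2, 0.7, -1.7]
finger_gap: 0.0135
```

{"fn": "move_arm", "kwargs": {"targets": [[[0, 0, 0], [0.001, -0.015, 0], 0], [[0, 0, -0.001], [0.002, -0.04, 0], 0], [[0, 0, -0.002], [0.003, -0.075, 0], 0], [[0, 0, -0.003], [0.004, -0.12, 0], 0], [[0, 0, -0.004], [0.005, -0.17, 0], 0], [[0, 0, -0.005], [0.006, -0.22, 0], 0], [[0, 0, -0.006], [0.007, -0.265, 0], 0], [[0, 0, -0.007], [0.008, -0.305, 0], 0], [[0, 0, -0.008], [0.009, -0.33, 0], 0], [[0, 0, -0.008], [0.009, -0.342, 0], 0]]}}

```text
time: 12.48
position: [0.5624, -0.1645, 0.1136]
orientation: [-0.0, -3.14, 0.0]
contact_force: [-0.3, -0.5, -2.5]
finger_gap: 0.0136
```

{"fn": "move_arm", "kwargs": {"targets": [[[0, 0, 0], [0, 0, 0], 0], [[0, 0, 0], [0, 0, 0], 0]]}}

```text
time: 12.72
position: [0.5625, -0.164, 0.1136]
orientation: [0.001, -3.14, -0.0]
contact_force: [-0.5, 0.1, -1.6]
finger_gap: 0.0135
```

```bash
python3 look.py 3 .62 -.17 .08
```

```text
scene [235 159]
side [362 167]
12.825 [[-1.     -0.0007 -0.0017  0.5625]
 [-0.0007  1.      0.0001 -0.164 ]
 [ 0.0017  0.0001 -1.      0.1136]
 [ 0.      0.      0.      1.    ]] [-1.2109  0.027  -1.872 ] [-0.0134  0.0649 -0.03  ] 0.013650980986798542
```

View pics/scene3.png

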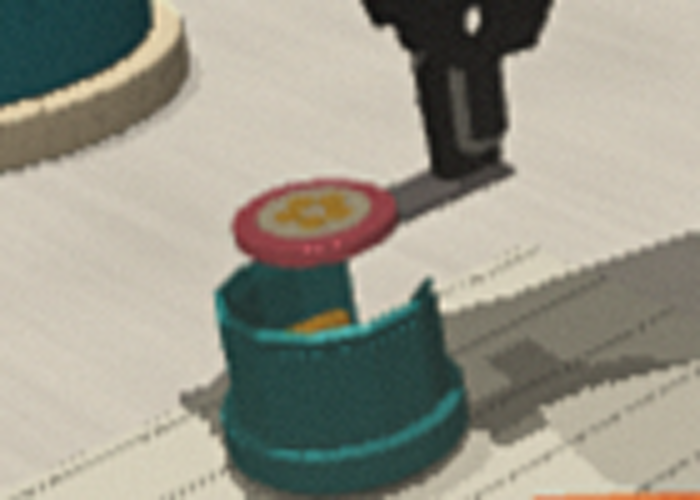

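View pics/side3.png

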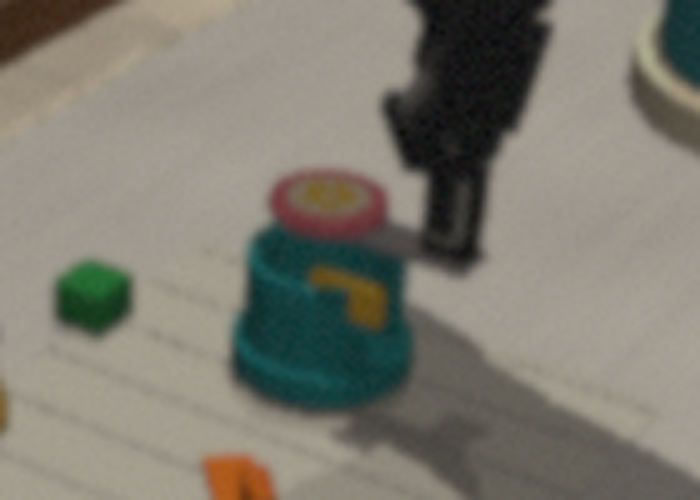

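```bash
cat >> plq.py <<'E'
def scn(tag,roi,z,n='scene'):
    T=c2w(n)
    im=cv2.imread(f'pics/{tag}.png')[roi[1]:roi[3],roi[0]:roi[2]]; im=cv2.resize(im,None,fx=3,fy=3,interpolation=cv2.INTER_CUBIC)
    (x,y),e=cream(im,(0,0,im.shape[1],im.shape[0]),n); px=(roi[0]+(x+.5)/3-.5,roi[1]+(y+.5)/3-.5); p=onz(n,px,z,T); print(px,np.array(e)/3,p); return px
E
python3 - <<'E'
from plq import *
a=scn('scene3_full',(205,140,250,165),.1086)
try:
    b=scn('side3_full',(340,147,375,170),.1086,'side'); print(tri([ray('scene',a,c2w('scene')),ray('side',b,c2w('side'))]))
except Exception as e: print(e)
E
```

```text
(227.2860565185547, 150.9954948425293) [ 9.9736 23.104 ] [ 0.6382 -0.1655  0.1086]
max() iterable argument is empty
```

{"fn": "move_arm", "kwargs": {"targets": [[[0, 0, 0], [0, -0.002, 0.003], 0], [[0, 0, 0], [0, -0.0045, 0.01], 0], [[0, 0, 0], [0, -0.0045, 0.02], 0], [[0, 0, 0], [0, -0.0045, 0.032], 0], [[0, 0, 0], [0, -0.0045, 0.044], 0], [[0, 0, 0], [0, -0.0045, 0.054], 0], [[0, 0, 0], [0, -0.0045, 0.06], 0], [[0, 0, 0], [0, -0.0045, 0.064], 0], [[0, 0, 0], [0, -0.0045, 0.064], 0]]}}

```text
time: 13.95
position: [0.5624, -0.1662, 0.0816]
orientation: [0.001, -3.14, -0.0]
contact_force: [0.5, 0.5, -1.4]
finger_gap: 0.0134
```

```bash
python3 look.py 4 .62 -.17 .06
```

```text
scene [236 168]
side [362 174]
14.05 [[-1.     -0.0007 -0.0015  0.5625]
 [-0.0007  1.      0.     -0.1662]
 [ 0.0015  0.     -1.      0.0818]
 [ 0.      0.      0.      1.    ]] [ 0.3216  0.706  -0.5255] [ 0.0287  0.0495 -0.0336] 0.01367032160252647
```

View pics/scene4.png

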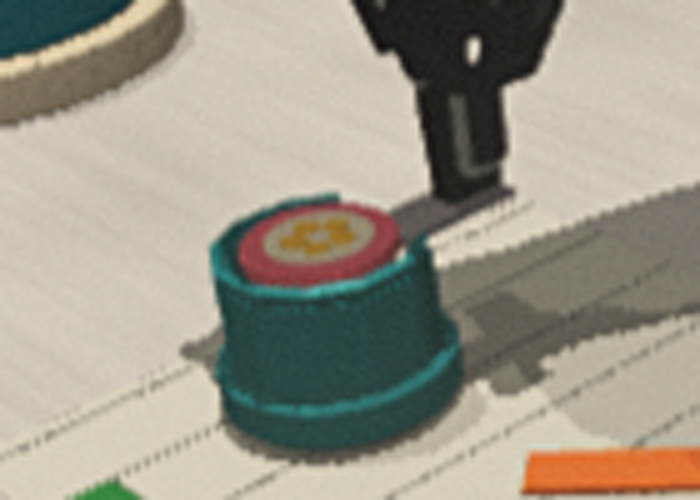

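View pics/side4.png

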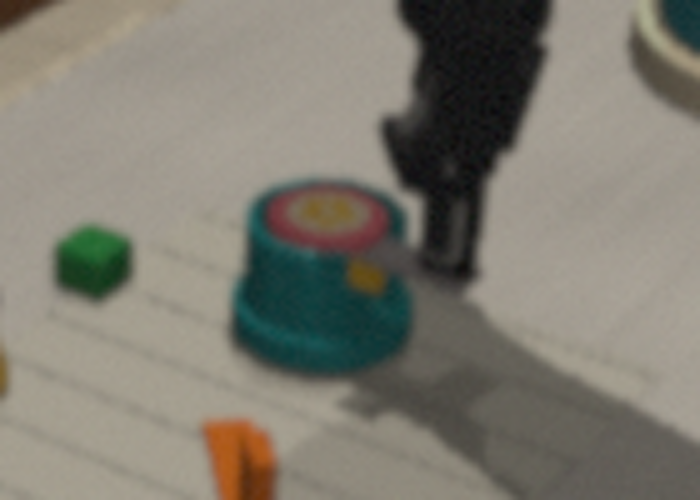

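```bash
python3 - <<'E'
from plq import *
scn('scene4_full',(205,150,255,180),.0768)
n='scene';T=c2w(n);im=cv2.imread('pics/scene4_full.png');x0,y0=236-70,168-50
z=cv2.resize(im[y0:y0+100,x0:x0+140],None,fx=5,fy=5,interpolation=cv2.INTER_CUBIC)
b=np.array([.0013,.0012,0])
for r,h,col in ((.045,.070,(0,0,255)),(.05,.020,(255,0,0)),(.05,.002,(255,255,0))):
    pts=[]
    for t in np.linspace(0,2*np.pi,60):
        p=proj(n,np.array([.637+r*np.cos(t),-.1693+r*np.sin(t),h])+b,T); pts.append(((p-[x0,y0]+.5)*5).astype(int))
    for p in pts: cv2.circle(z,tuple(int(v) for v in p),1,col,-1)
cv2.imwrite('pics/ov4.png',z)
E
```

```text
(229.19361877441406, 165.06903203328451) [10.3554 22.8836] [ 0.6383 -0.1674  0.0768]
```

View pics/ov4.png

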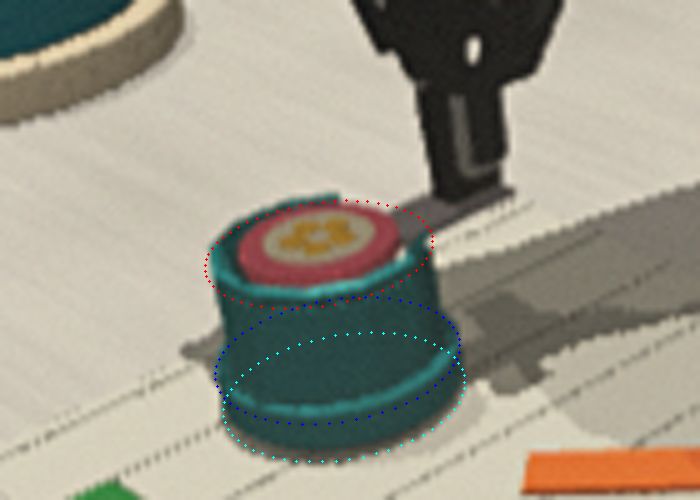

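{"fn": "move_arm", "kwargs": {"targets": [[[0, 0, 0], [0, 0, 0.004], 0], [[0, 0, 0], [0, 0, 0.009], 0], [[0, 0, 0], [0, 0, 0.014], 0], [[0, 0, 0], [0, 0, 0.019], 0], [[0, 0, 0], [0, 0, 0.024], 0], [[0, 0, 0], [0, 0, 0.028], 0], [[0, 0, 0], [0, 0, 0.03], 0], [[0, 0, 0], [0, 0, 0.03], 0]]}}

```text
time: 15.05
position: [0.5625, -0.1663, 0.0668]
orientation: [0.001, -3.14, 0.0]
contact_force: [-0.1, 0.7, -2.4]
finger_gap: 0.0135
```

```bash
python3 look.py 5 .62 -.17 .05; python3 -c "
from plq import *
scn('scene5_full',(205,150,255,185),.062)"
```

```text
scene [237 172]
side [362 177]
15.15 [[-1.     -0.0007 -0.0012  0.5626]
 [-0.0007  1.     -0.0001 -0.1663]
 [ 0.0012 -0.0001 -1.      0.0669]
 [ 0.      0.      0.      1.    ]] [ 0.2381 -0.0045 -1.3015] [ 0.0034  0.0588 -0.0013] 0.013411439593371407Traceback (most recent call last):
  File "<string>", line 3, in <module>
    scn('scene5_full',(205,150,255,185),.062)
    ~~~^^^^^^^^^^^^^^^^^^^^^^^^^^^^^^^^^^^^^^
  File "plq.py", line 12, in scn
    (x,y),e=cream(im,(0,0,im.shape[1],im.shape[0]),n); px=(roi[0]+(x+.5)/3-.5,roi[1]+(y+.5)/3-.5); p=onz(n,px,z,T); print(px,np.array(e)/3,p); return px
            ~~~~~^^^^^^^^^^^^^^^^^^^^^^^^^^^^^^^^^^^^
  File "plq.py", line 7, in cream
    k=max([i for i in range(len(cs)) if hi[0][i][3]>=0],key=lambda i:cv2.contourArea(cs[i]))
ValueError: max() iterable argument is empty
```

View pics/scene5.png

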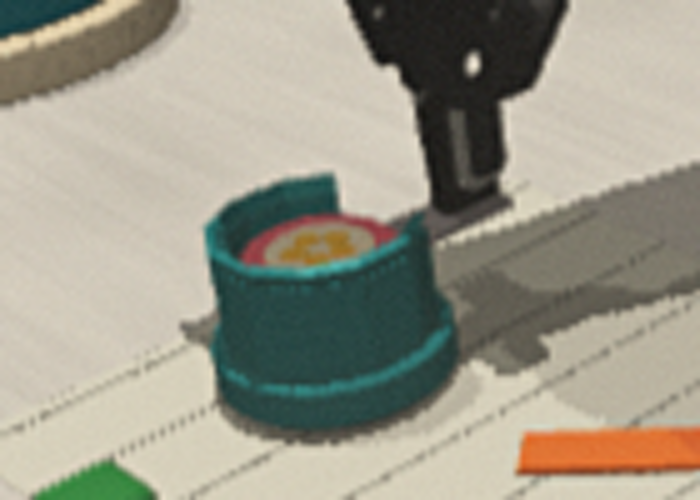

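View pics/side5.png

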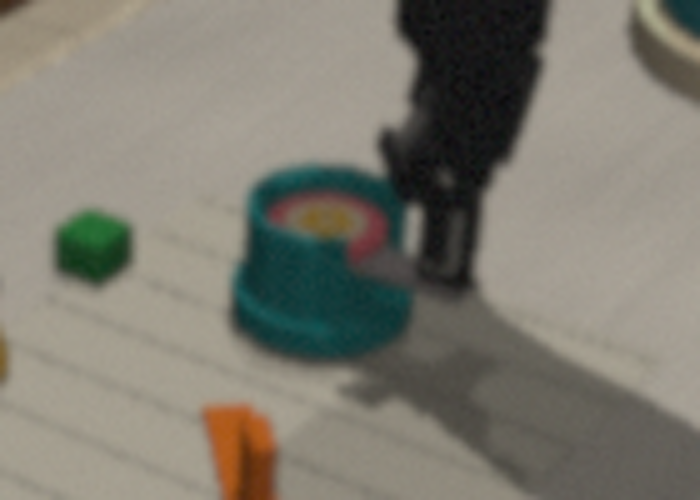

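{"fn": "move_arm", "kwargs": {"targets": [[[0, 0, 0], [0, 0, 0.003], 0], [[0, 0, 0], [0, 0, 0.007], 0], [[0, 0, 0], [0, 0, 0.011], 0], [[0, 0, 0], [0, 0, 0.015], 0], [[0, 0, 0], [0, 0, 0.019], 0], [[0, 0, 0], [0, 0, 0.023], 0], [[0, 0, 0], [0, 0, 0.027], 0], [[0, 0, 0], [0, 0, 0.031], 0], [[0, 0, 0], [0, 0, 0.034], 0], [[0, 0, 0], [0, 0, 0.034], 0]]}}

```text
time: 16.4
position: [0.5625, -0.1663, 0.0498]
orientation: [0.001, -3.14, -0.0]
contact_force: [0.0, -0.2, -1.4]
finger_gap: 0.0134
```

```bash
python3 look.py 6 .62 -.17 .05
```

```text
scene [237 172]
side [362 177]
16.5 [[-1.     -0.0007 -0.0012  0.5625]
 [-0.0007  1.     -0.     -0.1663]
 [ 0.0012 -0.     -1.      0.0499]
 [ 0.      0.      0.      1.    ]] [-1.217   1.6879 -1.6964] [-0.0546  0.0608 -0.0088] 0.013129513235194389
```

View pics/scene6.png

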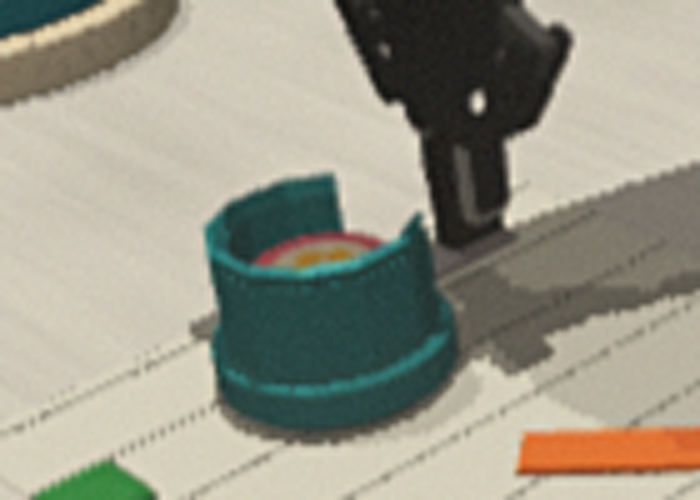

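View pics/side6.png

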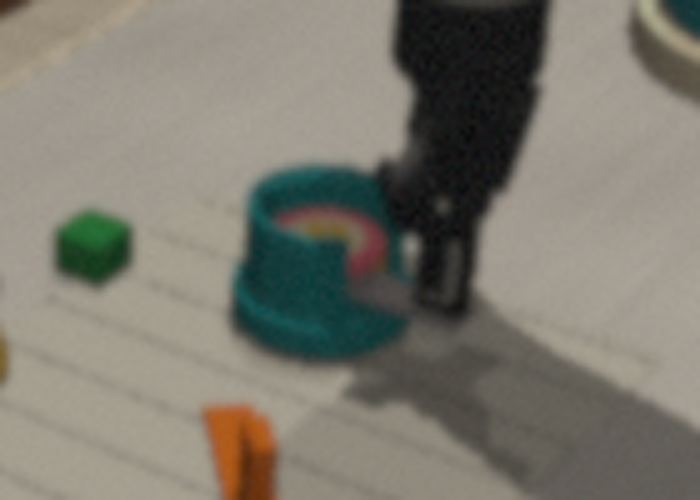

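{"fn": "move_arm", "kwargs": {"targets": [[[0, 0, 0], [0.005, 0, 0], 0], [[0, 0, 0], [0.02, 0, 0], 0], [[0, 0, 0], [0.045, 0, 0], 0], [[0, 0, 0], [0.075, 0, 0], 0], [[0, 0, 0], [0.105, 0, 0], 0], [[0, 0, 0], [0.135, 0, 0], 0], [[0, 0, 0], [0.165, 0, 0], 0], [[0, 0, 0], [0.19, 0, 0], 0], [[0, 0, 0], [0.2, 0, 0], 0], [[0, 0, 0], [0.2, 0, 0], 0]]}}

```text
time: 17.75
position: [0.4625, -0.1664, 0.0502]
orientation: [0.001, -3.141, 0.0]
contact_force: [0.5, -0.1, -0.5]
finger_gap: 0.0138
```

```bash
python3 look.py 7 .61 -.17 .05
```

```text
scene [241 171]
side [365 178]
17.85 [[-1.     -0.0007 -0.0008  0.4629]
 [-0.0007  1.     -0.0001 -0.1664]
 [ 0.0008 -0.0001 -1.      0.0501]
 [ 0.      0.      0.      1.    ]] [-0.3376 -0.332  -1.3828] [-0.0653 -0.0069 -0.0082] 0.01365341632479783
```

View pics/scene7.png

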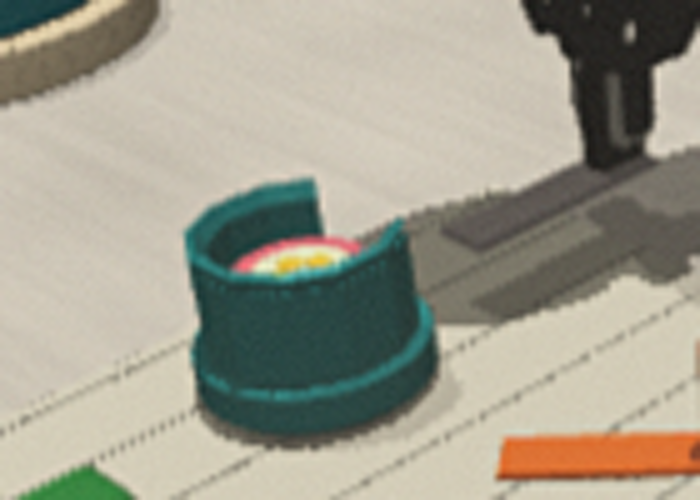

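View pics/side7.png

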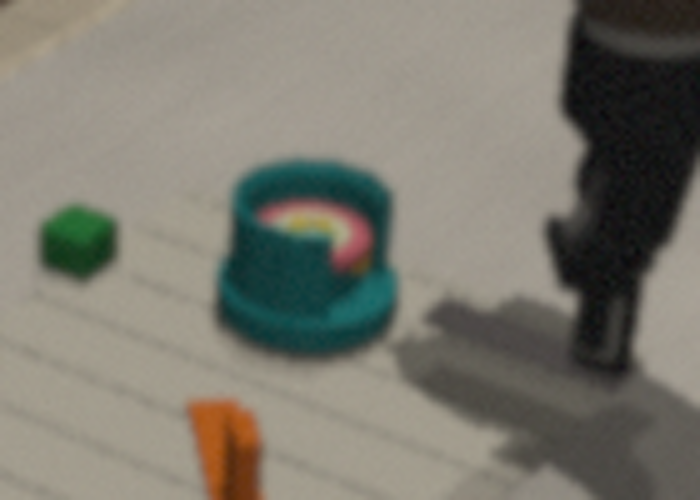

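{"fn": "move_arm", "kwargs": {"targets": [[[0, 0, 0], [0, 0, -0.04], 0], [[0, 0, 0], [0, 0, -0.09], 0], [[0, 0, 0], [0, 0.02, -0.13], 0], [[0, 0, 0], [-0.02, 0.1, -0.13], 0], [[0, 0, 0], [-0.06, 0.2, -0.13], 0], [[0, 0, 0], [-0.1, 0.3, -0.13], 0], [[0, 0, 0], [-0.15, 0.4, -0.13], 0], [[0, 0, 0], [-0.19, 0.5, -0.13], 0], [[0, 0, 0], [-0.22, 0.58, -0.13], 0], [[0, 0, 0], [-0.23, 0.635, -0.13], 0]]}}

```text
time: 19.1
position: [0.5784, 0.1535, 0.1143]
orientation: [0.004, -3.14, 0.0]
contact_force: [0.4, -0.7, -1.1]
finger_gap: 0.0133
```

{"fn": "move_arm", "kwargs": {"targets": [[[0, 0, 0], [0, 0, 0], 0], [[0, 0, 0], [0, 0, 0], 0], [[0, 0, 0], [0, 0, 0], 0]]}}

```text
time: 19.48
position: [0.5784, 0.1526, 0.1143]
orientation: [0.002, -3.14, 0.0]
contact_force: [0.9, 0.1, -1.0]
finger_gap: 0.0134
```

{"fn": "move_arm", "kwargs": {"targets": [[[0, 0, 0], [0, 0, 0.03], 0], [[0, 0, 0], [0, 0, 0.07], 0], [[0, 0, 0], [0, 0, 0.11], 0], [[0, 0, 0], [0, 0, 0.14], 0], [[0, 0, 0], [0, 0, 0.16], 0], [[0, 0, 0], [0, 0, 0.175], 0], [[0, 0, 0], [0, 0, 0.182], 0], [[0, 0, 0], [0, 0, 0.186], 0], [[0, 0, 0], [0, 0, 0.189], 0], [[0, 0, 0], [0, 0, 0.189], 0]]}}

```text
time: 20.72
position: [0.5784, 0.1526, 0.02]
orientation: [0.002, -3.14, 0.0]
contact_force: [0.9, 0.5, -1.4]
finger_gap: 0.0133
```

```bash
python3 look.py 8 .61 .15 .02
```

```text
scene [364 246]
side [290 247]
20.825 [[-1.     -0.0013 -0.0011  0.5784]
 [-0.0013  1.     -0.0002  0.1526]
 [ 0.0011 -0.0002 -1.      0.02  ]
 [ 0.      0.      0.      1.    ]] [-0.4168  0.0691 -1.6365] [0.074  0.037  0.0392] 0.013547376171594929
```

View pics/scene8.png

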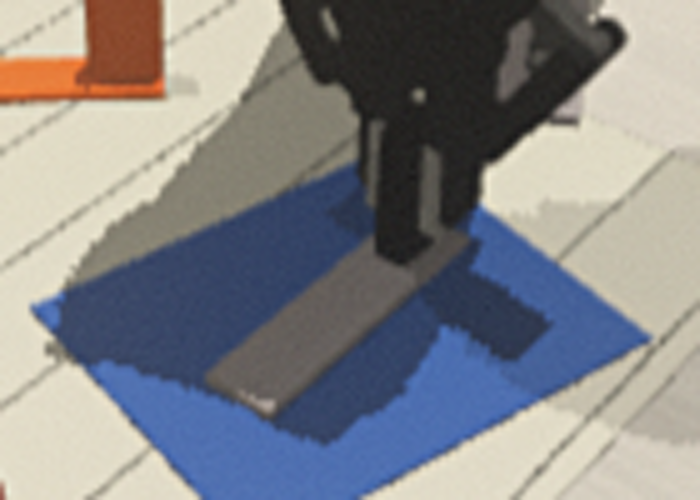

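Lower the last millimetre, watching the force, then open.

{"fn": "move_arm", "kwargs": {"targets": [[[0, 0, 0], [0, 0, 0.001], 0], [[0, 0, 0], [0, 0, 0.002], 0], [[0, 0, 0], [0, 0, 0.002], 0], [[0, 0, 0], [0, 0, 0.002], 0]]}}

```text
time: 21.32
position: [0.5784, 0.1526, 0.0191]
orientation: [0.002, -3.141, 0.0]
contact_force: [0.8, -0.9, -1.5]
finger_gap: 0.0141
```

{"fn": "move_arm", "kwargs": {"targets": [[[0, 0, 0], [0, 0, 0.001], 0], [[0, 0, 0], [0, 0, 0.002], 0], [[0, 0, 0], [0, 0, 0.002], 0], [[0, 0, 0], [0, 0, 0.002], 0]]}}

```text
time: 21.82
position: [0.5785, 0.1527, 0.019]
orientation: [0.002, -3.141, 0.0]
contact_force: [-3.9, -0.9, 6.3]
finger_gap: 0.0136
```

{"fn": "move_arm", "kwargs": {"targets": [[[0, 0, 0], [0, 0, -0.001], 0.2], [[0, 0, 0], [0, 0, -0.001], 0.3], [[0, 0, 0], [0, 0, -0.001], 0.4], [[0, 0, 0], [0, 0, -0.001], 0.5], [[0, 0, 0], [0, 0, -0.001], 0.5], [[0, 0, 0], [0, 0, -0.04], 0.5], [[0, 0, 0], [0, 0, -0.1], 0.5], [[0, 0, 0], [0, 0, -0.16], 0.5], [[0, 0, 0], [0, 0, -0.2], 0.5], [[0, 0, 0], [0, 0, -0.2], 0.5]]}}

```text
time: 23.08
position: [0.5796, 0.1529, 0.1219]
orientation: [-0.002, 3.138, 0.002]
contact_force: [0.4, -0.1, 0.8]
finger_gap: 0.0428
```

```bash
python3 shot.py w9; python3 -c "
from h import *
s=readout.sense();print(pose(s),s['joint_pos'])"
```

```text
23.075 [0.5796 0.1529 0.1219] [-0.002   3.138   0.0016] [ 0.395  -0.1384  0.7863]
[[-1.     -0.0013  0.0014  0.579 ]
 [-0.0013  1.      0.0005  0.1528]
 [-0.0014  0.0005 -1.      0.1202]
 [ 0.      0.      0.      1.    ]] [0.2579 0.1883 0.0742 1.4552 0.0001 0.2566]
```

View pics/w9.png

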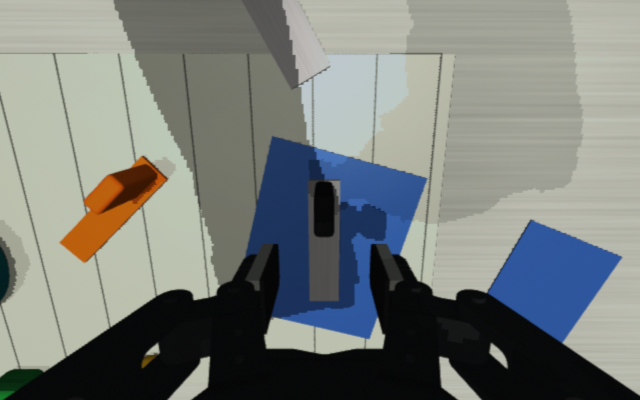

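{"fn": "move_arm", "kwargs": {"targets": [[[0, 0, 0], [0, -0.03, -0.08], 0.7], [[0, 0, 0], [-0.02, -0.12, -0.16], 0.7], [[0, 0, 0], [-0.05, -0.23, -0.16], 0.7], [[0, 0, 0], [-0.08, -0.34, -0.16], 0.7], [[0, 0, 0], [-0.1, -0.45, -0.16], 0.7], [[0, 0, 0], [-0.116, -0.55, -0.16], 0.7], [[0, 0, 0], [-0.116, -0.64, -0.16], 0.7], [[0, 0, 0], [-0.116, -0.644, -0.16], 0.7], [[0, 0, 0], [-0.116, -0.644, -0.16], 0.7], [[0, 0, 0], [-0.116, -0.644, -0.16], 0.7]]}}

```text
time: 24.38
position: [0.6373, -0.1679, 0.1999]
orientation: [-0.004, 3.141, 0.001]
contact_force: [-0.5, 0.5, 0.4]
finger_gap: 0.0593
```

```bash
python3 shot.py w10; python3 -c "
from h import *
s=readout.sense();print(pose(s),s['joint_pos'])"
```

```text
24.375 [ 0.6373 -0.1679  0.1999] [-0.0042  3.1405  0.0012] [-0.4571  0.5361  0.3856]
[[-1.     -0.0028  0.0013  0.6374]
 [-0.0028  1.      0.0007 -0.1678]
 [-0.0013  0.0007 -1.      0.2001]
 [ 0.      0.      0.      1.    ]] [-0.2579  0.3498  0.4246  1.6445  0.001  -0.2607]
```

View pics/w10.png

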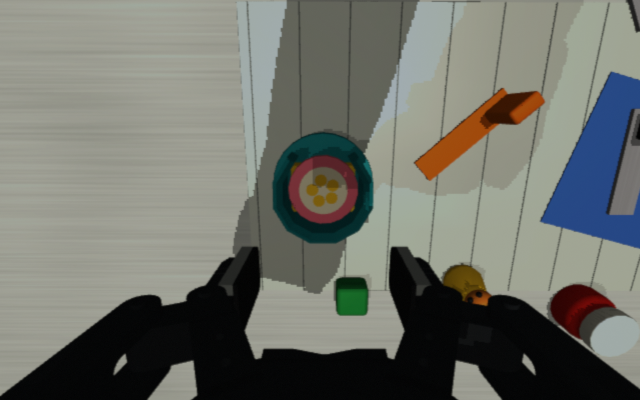

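```bash
python3 - <<'E'
from h import *
T=np.load('pics/w10.npy'); im=cv2.imread('pics/w10.png')
h,s,v=cv2.split(cv2.cvtColor(im,cv2.COLOR_BGR2HSV))
roi=np.zeros(im.shape[:2],bool); roi[145:230,280:368]=1
m=(((h<7)|(h>165))&(s>90)&(v>40)&roi).astype(np.uint8)
n,l,st,ct=cv2.connectedComponentsWithStats(m);k=1+np.argmax(st[1:,4]);c,_=cv2.findContours((l==k).astype(np.uint8),cv2.RETR_EXTERNAL,cv2.CHAIN_APPROX_NONE)
for z in (.05,.054,.06):
    pts=np.array([onz('wrist',p[0],z,T)[:2] for p in c[0]]);A=np.c_[2*pts,np.ones(len(pts))];x=np.linalg.lstsq(A,(pts**2).sum(1),rcond=None)[0]
    print(st[k],z,x[:2],np.sqrt(x[2]+x[0]**2+x[1]**2))
z=cv2.resize(cv2.convertScaleAbs(im[125:250,265:385],alpha=1.6),None,fx=4.8,fy=4.8,interpolation=cv2.INTER_CUBIC);cv2.imwrite('pics/w10z.png',z)
E
```

```text
[ 288  155   70   69 1924] 0.05 [ 0.6371 -0.1694] 0.031513927917505985
[ 288  155   70   69 1924] 0.054 [ 0.6361 -0.1694] 0.031082345405798184
[ 288  155   70   69 1924] 0.06 [ 0.6347 -0.1694] 0.030434971638234234
```

View pics/w10z.png

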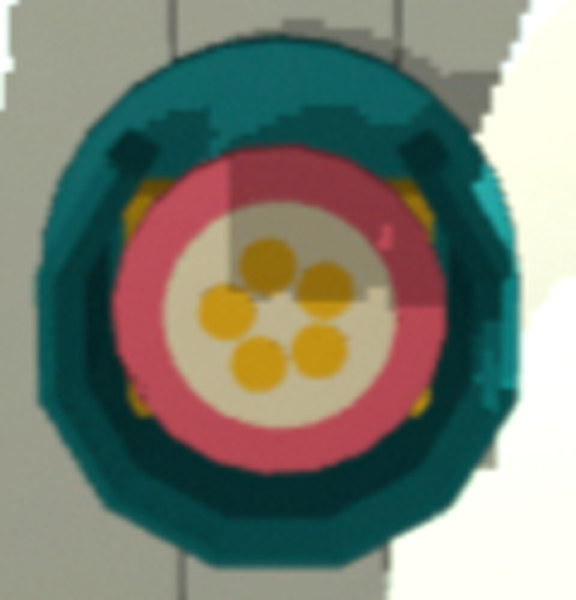

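{"fn": "move_arm", "kwargs": {"targets": [[[0, 0, 0], [0, -0.003, 0.05], 0.3], [[0, 0, 0], [0, -0.003, 0.1], 0], [[0, 0, 0], [0, -0.003, 0.15], 0], [[0, 0, 0], [0, -0.003, 0.15], 0], [[0, 0, 0], [0, -0.003, 0.18], 0], [[0, 0, 0], [0, -0.003, 0.21], 0], [[0, 0, 0], [0, -0.003, 0.24], 0], [[0, 0, 0], [0, -0.003, 0.26], 0], [[0, 0, 0], [0, -0.003, 0.272], 0], [[0, 0, 0], [0, -0.003, 0.272], 0]]}}

```text
time: 25.68
position: [0.6374, -0.1693, 0.0637]
orientation: [-0.004, 3.141, 0.001]
contact_force: [-0.1, -0.4, 0.2]
finger_gap: 0.0003
```

```bash
python3 look.py 11 .63 -.17 .07
```

```text
scene [232 166]
side [359 169]
25.775 [[-1.     -0.0028  0.0021  0.6378]
 [-0.0028  1.      0.0005 -0.1694]
 [-0.0021  0.0005 -1.      0.0646]
 [ 0.      0.      0.      1.    ]] [-0.6816 -0.3125  0.1482] [-0.0274  0.0032 -0.0005] -0.00038794265435556437
```

View pics/scene11.png

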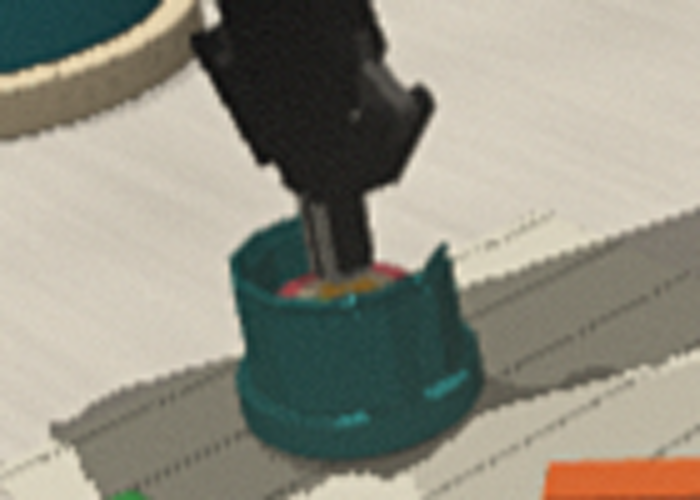

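View pics/side11.png

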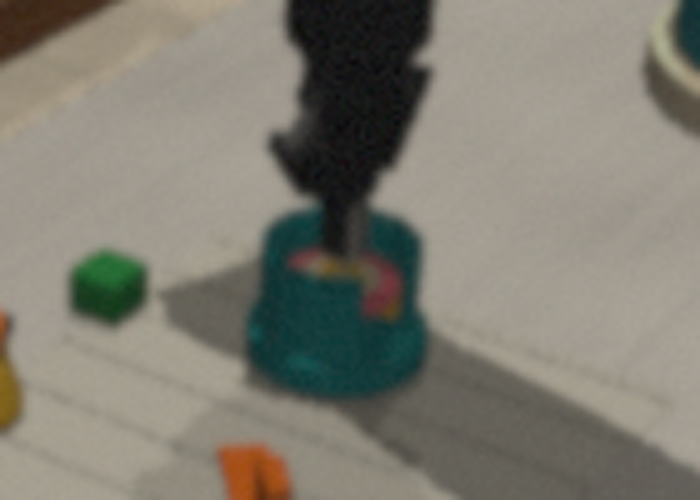

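{"fn": "move_arm", "kwargs": {"targets": [[[0, 0, 0], [0, 0, 0.003], 0], [[0, 0, 0], [0, 0, 0.006], 0], [[0, 0, 0], [0, 0, 0.009], 0], [[0, 0, 0], [0, 0, 0.011], 0], [[0, 0, 0], [0, 0, 0.013], 0], [[0, 0, 0], [0, 0, 0.015], 0], [[0, 0, 0], [0, 0, 0.016], 0]]}}

```text
time: 26.65
position: [0.6378, -0.1693, 0.0565]
orientation: [-0.004, 3.14, 0.001]
contact_force: [0.5, 0.0, -0.5]
finger_gap: -0.0
```

{"fn": "move_arm", "kwargs": {"targets": [[[0, 0, 0], [0, 0, 0.001], 0], [[0, 0, 0], [0, 0, 0.002], 0], [[0, 0, 0], [0, 0, 0.003], 0], [[0, 0, 0], [0, 0, 0.004], 0]]}}

```text
time: 27.15
position: [0.6378, -0.1693, 0.0545]
orientation: [-0.005, 3.14, 0.001]
contact_force: [0.1, -0.1, -0.3]
finger_gap: -0.0001
```

{"fn": "move_arm", "kwargs": {"targets": [[[0, 0, 0], [0, 0, 0.001], 0], [[0, 0, 0], [0, 0, 0.002], 0], [[0, 0, 0], [0, 0, 0.003], 0], [[0, 0, 0], [0, 0, 0.004], 0]]}}

```text
time: 27.65
position: [0.6379, -0.1694, 0.053]
orientation: [-0.004, 3.139, 0.001]
contact_force: [-0.8, 0.9, 3.9]
finger_gap: 0.0002
```

{"fn": "move_arm", "kwargs": {"targets": [[[0, 0, 0], [0, 0, 0.001], 0], [[0, 0, 0], [0, 0, 0.002], 0], [[0, 0, 0], [0, 0, 0.003], 0], [[0, 0, 0], [0, 0, 0.003], 0]]}}

```text
time: 28.15
position: [0.6379, -0.1693, 0.0514]
orientation: [-0.004, 3.139, 0.001]
contact_force: [-0.3, 0.5, 3.6]
finger_gap: -0.0001
```

{"fn": "move_arm", "kwargs": {"targets": [[[0, 0, 0], [0, 0, 0.001], 0], [[0, 0, 0], [0, 0, 0.002], 0], [[0, 0, 0], [0, 0, 0.003], 0], [[0, 0, 0], [0, 0, 0.003], 0]]}}

```text
time: 28.65
position: [0.6379, -0.1693, 0.0497]
orientation: [-0.004, 3.139, 0.001]
contact_force: [-0.7, 0.9, 3.2]
finger_gap: -0.0001
```

{"fn": "move_arm", "kwargs": {"targets": [[[0, 0, 0], [0, 0, 0.001], 0], [[0, 0, 0], [0, 0, 0.002], 0], [[0, 0, 0], [0, 0, 0.003], 0]]}}

```text
time: 29.02
position: [0.6379, -0.1693, 0.0482]
orientation: [-0.005, 3.139, 0.001]
contact_force: [-1.1, 0.4, 3.4]
finger_gap: -0.0001
```

{"fn": "move_arm", "kwargs": {"targets": [[[0, 0, 0], [0, 0, 0.001], 0], [[0, 0, 0], [0, 0, 0.002], 0], [[0, 0, 0], [0, 0, 0.003], 0]]}}

```text
time: 29.4
position: [0.6379, -0.1693, 0.0467]
orientation: [-0.004, 3.139, 0.001]
contact_force: [-1.5, -0.1, 2.7]
finger_gap: 0.0003
```

{"fn": "move_arm", "kwargs": {"targets": [[[0, 0, 0], [0, 0, 0.001], 0], [[0, 0, 0], [0, 0, 0.002], 0], [[0, 0, 0], [0, 0, 0.003], 0]]}}

```text
time: 29.78
position: [0.6379, -0.1694, 0.0452]
orientation: [-0.004, 3.139, 0.001]
contact_force: [-2.1, 0.9, 2.9]
finger_gap: 0.0002
```

{"fn": "move_arm", "kwargs": {"targets": [[[0, 0, 0], [0, 0, 0.001], 0], [[0, 0, 0], [0, 0, 0.002], 0]]}}

```text
time: 30.02
position: [0.6379, -0.1694, 0.0441]
orientation: [-0.004, 3.139, 0.001]
contact_force: [-2.3, 0.4, 3.2]
finger_gap: 0.0001
```

{"fn": "move_arm", "kwargs": {"targets": [[[0, 0, 0], [0.0003, 0, 0.001], 0], [[0, 0, 0], [0.0003, 0, 0.002], 0], [[0, 0, 0], [0.0003, 0, 0.003], 0]]}}

```text
time: 30.4
position: [0.6379, -0.1694, 0.043]
orientation: [-0.004, 3.139, 0.0]
contact_force: [-1.8, 1.1, 7.5]
finger_gap: -0.0
```

{"fn": "move_arm", "kwargs": {"targets": [[[0, 0, 0], [0, 0, 0.001], 0], [[0, 0, 0], [0, 0, 0.002], 0], [[0, 0, 0], [0, 0, 0.003], 0]]}}

```text
time: 30.78
position: [0.638, -0.1694, 0.0429]
orientation: [-0.005, 3.138, 0.0]
contact_force: [-5.1, 1.5, 14.7]
finger_gap: 0.0001
```

{"fn": "move_arm", "kwargs": {"targets": [[[0, 0, 0], [0.0003, 0, 0.0028], 0], [[0, 0, 0], [0.0003, 0, 0.0028], 0]]}}

```text
time: 31.02
position: [0.638, -0.1694, 0.0429]
orientation: [-0.005, 3.137, -0.0]
contact_force: [-4.2, 1.2, 12.5]
finger_gap: 0.0005
```

{"fn": "move_arm", "kwargs": {"targets": [[[0, 0, 0], [0.0003, 0, 0.0033], 0], [[0, 0, 0], [0.0003, 0, 0.0033], 0], [[0, 0, 0], [0.0003, 0, 0.0033], 0], [[0, 0, 0], [0.0003, 0, 0.0033], 0]]}}

```text
time: 31.52
position: [0.638, -0.1694, 0.0429]
orientation: [-0.005, 3.136, -0.001]
contact_force: [-5.4, 2.4, 13.2]
finger_gap: -0.0001
```

{"fn": "move_arm", "kwargs": {"targets": [[[0, 0, 0], [0.0007, 0, 0.0037], 0], [[0, 0, 0], [0.0007, 0, 0.0037], 0], [[0, 0, 0], [0.0007, 0, 0.0037], 0], [[0, 0, 0], [0.0007, 0, 0.0037], 0], [[0, 0, 0], [0.0007, 0, 0.0037], 0]]}}

```text
time: 32.15
position: [0.638, -0.1694, 0.0429]
orientation: [-0.005, 3.134, -0.001]
contact_force: [-4.6, 1.4, 13.7]
finger_gap: 0.0001
```

{"fn": "move_arm", "kwargs": {"targets": [[[0, 0, 0], [0.0007, 0, 0.0039], 0], [[0, 0, 0], [0.0007, 0, 0.0042], 0], [[0, 0, 0], [0.0007, 0, 0.0042], 0], [[0, 0, 0], [0.0007, 0, 0.0042], 0], [[0, 0, 0], [0.0007, 0, 0.0042], 0], [[0, 0, 0], [0.0007, 0, 0.0042], 0], [[0, 0, 0], [0.0007, 0, 0.0042], 0], [[0, 0, 0], [0.0007, 0, 0.0042], 0]]}}

```text
time: 33.15
position: [0.638, -0.1694, 0.0429]
orientation: [-0.005, 3.132, -0.002]
contact_force: [-5.5, 2.0, 15.5]
finger_gap: -0.0002
```

Held at 15.5 N. Stop is firmly felt at z = 42.9 mm (four calls, no more movement). Now straight up and check.

{"fn": "move_arm", "kwargs": {"targets": [[[0, 0, 0], [0, 0, -0.004], 0], [[0, 0, 0], [0, 0, -0.015], 0], [[0, 0, 0], [0, 0, -0.05], 0], [[0, 0, 0], [0, 0, -0.1], 0], [[0, 0, 0], [0, 0, -0.18], 0], [[0, 0, 0], [0, 0, -0.26], 0.4], [[0, 0, 0], [0.0, 0, -0.32], 0.7], [[0, 0, 0], [0, 0, -0.32], 0.7], [[0, 0, 0], [0, 0, -0.32], 0.7], [[0, 0, 0], [0, 0, -0.32], 0.7]]}}

```text
time: 34.4
position: [0.636, -0.1692, 0.2016]
orientation: [-0.005, 3.134, -0.001]
contact_force: [0.0, 0.5, 0.3]
finger_gap: 0.0597
```

```bash
python3 shot.py w12; python3 look.py 12 .63 -.17 .05; python3 - <<'E'
import cv2
im=cv2.imread('pics/w12.png');cv2.imwrite('pics/w12b.png',cv2.convertScaleAbs(im,alpha=1.4))
E
```

```text
34.4 [ 0.636  -0.1692  0.2016] [-0.0047  3.1338 -0.001 ] [0.0454 0.459  0.312 ]
scene [233 174]
side [359 176]
34.55 [[-1.     -0.003   0.0083  0.6362]
 [-0.003   1.     -0.0008 -0.1692]
 [-0.0083 -0.0008 -1.      0.202 ]
 [ 0.      0.      0.      1.    ]] [0.3662 0.0357 0.1793] [-0.0334  0.0417  0.0016] 0.059372208587375304
```

View pics/w12b.png

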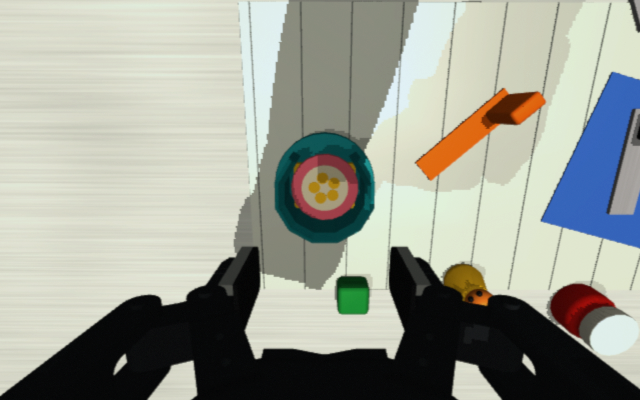

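View pics/scene12_full.png

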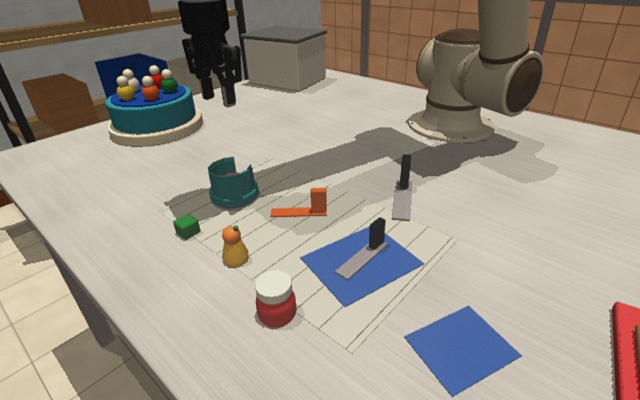

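View pics/side12.png

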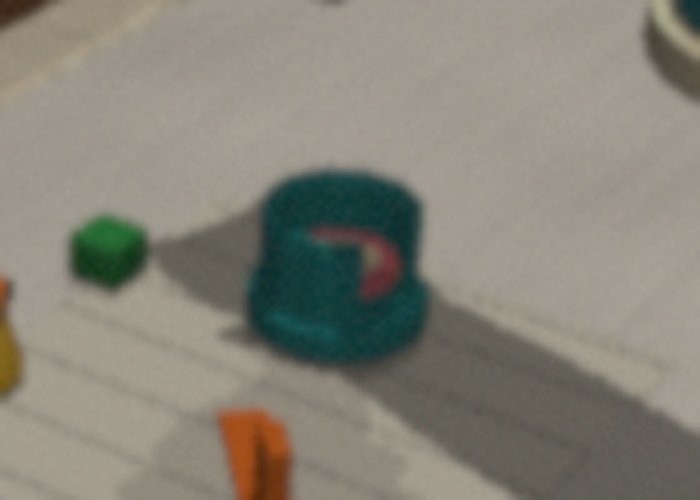

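```bash
python3 -c "
from bench import manip
print(manip.finish_job())"
```

```text
the job is handed in; nothing more can be done
None
```

The job is done and handed in at about 34.5 s of the 72 s allowed; `finish_job` reported no verdict.

**Carrying and placing:** I gripped the small black-handled lifter by its handle and carried the plaque level. I lowered it into the mould until it rested on the ejector ledges at about 46 mm. I then drew the blade out through the slot without any noticeable force and laid the lifter back flat on the larger blue mat.

**Pressing:** With the fingers shut, I pressed the plaque down by its middle. The ejector slid about 11 mm with 3–4 N drag. It then stopped hard, with the fingertips at 42.9 mm, and the force climbed. I held it there for about 2 s over several short moves, where the readings ran from 12.5 to 15.5 N. The last hold of 1 s ended at 15.5 N, and every reading was below 22 N. The arm was then raised clear.

**Last checks:** The wrist, scene and side pictures show:
- The plaque lies level and centred in the collar and looks uncracked.
- The lifter is flat on the mat.
- The figurine, jar and green block have not moved.
- The gripper touches nothing.

**What disagreed:**
- **Camera offset:** The scene camera read about 1.3 mm off the wrist camera, within its calibration, so I allowed for it.
- **Mould height:** My estimates put the mould's origin 2 to 5 mm above the table. The blade height I chose suited either value.
- **Sideways force:** About 5 N of sideways force and a tool tilt of about 0.5° built up while pressing, but the plaque stayed centred.

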